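# Take a nested cup pair past a dispenser flap and sort the cups by size

## Task

Push the dispenser's spring-loaded flap down with a finger, hold it open while you grip the wide outer cup, and lift the two nested sample cups out together. Stand the pair upright on the free part of the wide row rack and let go, then take the slim inner cup by its projecting top, pull it straight out and stand it upright on the free part of the narrow row rack. Set the cups down gently, never dropping them, and do not disturb the cups already in the racks, the vial, the timer, the petri dish or the pestle; at the end both cups stand still in their own rows and the flap has sprung shut.

Things in the scene. Friction and masses are not known exactly. Their poses are not given: they have to be found in the camera images.
- dispenser: Fixed white cup dispenser, 205 x 96 x 87 mm, open in front and on top. Origin on the table under the cup place; x points from the open front to the flap, y along the hinge. Floor at z = 10 mm, cups within 3 mm of the origin. Side cheeks at y = +-37 mm (tops 87 mm) leave no finger room, so grip along x: room is free at -x, under the flap at +x. Stops at x = +-34 mm, 18 mm high.
- flap (a joint): Angle (rad) of the aluminium flap, 66 x 62 mm. Hinge along the dispenser's y at x = 97, z = 80 mm. Shut (0) it is level, top face 86 mm above the table; positive: the free edge swings down into the dispenser (limit 1.35). A spring shuts it, about 0.05 Nm shut to 0.11 Nm at 1 rad. A finger going straight down behind the wide cup opens and holds it; it never swings into the cups.
- flap_edge (a point): Middle of the flap's free edge, on its top face; 86 mm above the table and 35 mm behind the dispenser's origin when shut.
- large_cup_mid (a point): Axis of the wide outer cup, half-way up (30 mm above its underside). White round open cup, 60 mm high, 50 mm wide at the foot, 64 mm at the rim, wall 2.5 mm, floor 5 mm thick, 60 g +-30 %. z axis up along the cup.
- small_cup_mid (a point): Axis of the slim inner cup, half-way up (41.5 mm above its underside). White round open cup, 83 mm high, 38 mm wide at the foot, 50 mm at the rim, 40 g +-30 %. It stands loosely (about 3 mm of play) on the wide cup's floor, its rim 28 mm above the wide cup's rim (98 mm above the table in the dispenser).
- wide_rack: Fixed row rack for wide cups: lane 62 mm wide, 200 mm long along the rack's x, floor 6 mm above the table, 6 mm side rails to 20 mm above the table, end strips to 12 mm. Origin on the table under its middle, z up. A wide cup already stands at x = +62 mm; the free part is the -x half. The two racks may change places.
- narrow_rack: Fixed row rack for slim cups: as the wide rack, but its lane is 48 mm wide, too narrow for a wide cup. A slim cup already stands in it at x = +62 mm; the free part is the -x half.
- wide_rack_free (a point): Middle of the free part of the wide rack, on the lane floor (6 mm above the table, 42 mm from the rack's middle towards its -x end); axes as the rack's.
- narrow_rack_free (a point): The same point of the narrow rack.
- row_cup_large_mid (a point): Middle (30 mm up) of the wide cup that already stands in the wide rack; same shape as the outer cup. Leave alone.
- row_cup_small_mid (a point): Middle (41.5 mm up) of the slim cup that already stands in the narrow rack; same shape as the inner cup. Leave alone.
- vial_mid (a point): Middle of a capped glass vial, 25 mm wide, 48 mm high, between dispenser and racks. Leave alone.
- timer_mid (a point): Middle of a flat white bench timer, 58 x 66 x 19 mm. Leave alone.
- dish_mid (a point): Middle of a closed petri dish, 90 mm wide, 15 mm high. Leave alone.
- pestle_mid (a point): Middle of a lying porcelain pestle, 115 mm long, 25 mm thick. Leave alone.
There are look-alikes about, which are no part of the job. What is shaped like the part that bears large_cup_mid but green is not meant.

How it is judged:
On the way, in this order (a step that is already met when the one before it is completed fails the run):
1. the flap is held open (over 0.3 rad) while the nested cups still stand in the dispenser (value of joint flap above 0.3 rad and horizontal distance between large_cup_mid and dispenser below 0.02 m and horizontal distance between large_cup_mid and small_cup_mid below 0.015 m and distance between large_cup_mid and small_cup_mid below 0.035 m), for 0.2 s.
2. the cups are lifted out of the dispenser together, still nested (height (world z) of large_cup_mid above 0.11 m and horizontal distance between large_cup_mid and small_cup_mid below 0.015 m and distance between large_cup_mid and small_cup_mid below 0.035 m), for 0.2 s.
3. the nested pair stands upright in the free part of the wide row rack, released (x of large_cup_mid in the frame of wide_rack between -0.085 and 0.02 m and y of large_cup_mid in the frame of wide_rack between -0.014 and 0.014 m and z of large_cup_mid in the frame of wide_rack between 0.033 and 0.04 m and angle between large_cup_mid's own z axis and vertical below 0.1 rad and horizontal distance between large_cup_mid and small_cup_mid below 0.015 m and distance between large_cup_mid and small_cup_mid below 0.035 m and contact force between each of large_cup, small_cup and the fingers below 0.05 N and linear speed of each of large_cup, small_cup below 0.02 m/s), for 0.2 s.
At the end, for the whole second after the job is handed in: The wide cup stands on the lane floor of the wide rack and the slim cup on that of the narrow rack, each upright within 0.1 rad, within 14 mm of the lane's middle line and 85 mm before to 20 mm past the rack's middle along the lane; both released and at rest; the flap is shut (under 0.1 rad) (x of large_cup_mid in the frame of wide_rack between -0.085 and 0.02 m and y of large_cup_mid in the frame of wide_rack between -0.014 and 0.014 m and z of large_cup_mid in the frame of wide_rack between 0.033 and 0.04 m and angle between each of large_cup_mid, small_cup_mid's own z axis and vertical below 0.1 rad and x of small_cup_mid in the frame of narrow_rack between -0.085 and 0.02 m and y of small_cup_mid in the frame of narrow_rack between -0.014 and 0.014 m and z of small_cup_mid in the frame of narrow_rack between 0.0445 and 0.0515 m and linear speed of each of large_cup, small_cup below 0.02 m/s and contact force between each of large_cup, small_cup and the fingers below 0.05 N and value of joint flap below 0.1 rad); the robot touches nothing.
It fails at once if a cup already in a rack is moved more than 25 mm (distance of any of row_cup_large_mid, row_cup_small_mid from where it was at the start of the episode above 0.025 m).
It fails at once if the vial, timer, petri dish or pestle is moved more than 25 mm (distance of any of vial_mid, timer_mid, dish_mid, pestle_mid from where it was at the start of the episode above 0.025 m).
It fails at once if a cup is tipped over (more than 0.9 rad) (angle between any of large_cup_mid, small_cup_mid's own z axis and vertical above 0.9 rad).
It fails at once if a cup is dropped: it moves faster than 0.6 m/s with nothing holding it ((linear speed of large_cup above 0.6 m/s and contact force between large_cup and anything else below 0.01 N) or (linear speed of small_cup above 0.6 m/s and contact force between small_cup and anything else below 0.01 N and distance between large_cup_mid and small_cup_mid above 0.06 m)).
It also fails if it takes over 54 s, if anything falls off the work surface, if the arm or the gripper's body presses on something with over 40 N, if the wrist force passes 120 N, or if a joint passes its speed limit or range.

## Robot

A 6-joint arm with a two-finger parallel gripper is mounted at the origin on a cart in front of the work surface, level with it; the furniture and walls round the work are solid. World frame = base frame: x ahead of the robot, y to its left, z up, the work surface at z = 0. Lengths are in m, angles in rad, forces in N, time in s.
With the tool pointing down it reaches from about 0.375 to 0.925 m from the base axis. Payload 5.7 kg.
Tool frame: the origin (TCP) lies at the very end of the fingers, on their centre line; the grasp point (between the pads) lies 19 mm behind it (manip.grip_point_offset is the distance from the TCP to the grasp point, in m); z points along the fingers, y is the direction in which the jaws open and shut (so a half turn about z gives the same grasp; the last joint's range is limited). The gripper opens to 85 mm and grips with 20 to 120 N. Pads are 22 mm wide; open, the fingers measure 114 mm over their backs; the gripper's body (76 mm by 85 mm) begins 54 mm behind the grasp point. The pads swing forward as they close: fully open they stand 13 mm farther back than shut.
Start: joints at [-1.272, 0.359, 1.51, -0, 1.272, -0.115], TCP at [0.241, -0.549, 0.2] pointing down, gripper open.
Joint ranges: [-2.97, 2.97], [-1.01, 2.36], [0.21, 2.38], [-0.96, 4.11], [0.2, 2.71], [-2.98, 2.98]. Speed limits (rad/s): [2.39, 2.39, 3.14, 3.14, 3.14, 3.14].

## Interface

Orientations are given as [roll, pitch, yaw] about the fixed x, y, z axes, in that order (R = Rz(yaw) Ry(pitch) Rx(roll)).
In Python, from rig import manip gives the robot as it stands.
- The arm moves only by the tool jog_arm, never from a script. Its argument "motion" is a list of rows, each an object with "slide": the shift along the tool's x, y, z in m, a list of three; "twist": the turn, a rotation vector about the tool's x, y, z in degrees, a list of three; "jaw": the finger opening in m, from 0 to 0.0854. A call has 1 to 20 rows; each row is the pose to reach, as a shift and turn from the pose measured when the call began, along the tool's axes at that moment; what a row does not reach only later rows make up. A row lasts 1/12 s, in which the tool goes at most 41.7 mm and 7.16 degrees, less where a joint would pass 70% of its speed; a pose out of reach is approached as far as the arm can. A call with a gripper value outside its range is refused whole. The fingers move at their own pace and stop on an object; "force" is the grip in N (left out, the last holds). Time passes only in rows, so rows that repeat a pose let the fingers close. It gives the time, the measured TCP pose, the force and the opening at its end, in the units of the state.
- manip.get_state(): the state, without advancing time (a new reading comes with each control period).
- manip.grab_frame(name): name is "scene" or "top" or "wrist"; returns the picture (420x560x3 uint8, blue, green, red); there is no depth.
- manip.camera_model(name): a dict with "intrinsics" (3x3 intrinsics, pixels), "R" (3x3) and "t" (3): a world point X has camera coordinates R X + t. Camera axes: x right, y down, z forward; pixel columns grow to the right and rows downward; lengths in m; the calibration is good to about 2 mm. A picture is of the moment at which its call begins: read the wrist's pose just before it. camera_model takes no time and is no camera call; for the wrist camera it gives the pose at the moment of the call.
- manip.hand_in(): hands the job in, once; it reports no verdict.
The state is a dict: "time": time; "joint_pos": joint angles; "joint_vel": joint speeds; "effort": joint torques, N m; "tool_pos": TCP position; "eef_rot": TCP orientation; "ft_force": force on the tool from outside, world axes, zero at the start; "torque": the same for the moment, N m; "gripper_width": opening from 0.0 (shut) to 1.0 (fully open).
Only numpy, scipy, OpenCV 4.12 (cv2) and the standard library are available. Lean on these libraries where they do the work, as an engineer would, in place of code of your own. Each camera call takes 0.05 s, during which the arm holds its last target.

## Working session

There is one attempt and no reset: what is moved stays moved. The work goes in short steps, Python scripts to look and compute and a tool call to move; the robot and the scene stay as the last step left them, time stands still between calls to the robot, and variables do not carry over. Pictures are saved under pics/ and viewed, and the job is handed in when it is done.

Besides the shell and the picture viewer there is one more tool, called after "Call:" as a command line: name --argument value ..., lists and objects as JSON in quotes. jog_arm: Moves the arm, as the interface text tells. Its arguments: {"type":"object","properties":{"motion":{"type":"array"},"force":{"type":"number"}},"required":["motion"]}

```bash
ls; mkdir -p pics; python3 - <<'E'
from rig import manip
import cv2
print(manip.get_state())
for n in("scene","top","wrist"):
    m=manip.camera_model(n);print(n,m)
    cv2.imwrite(f"pics/a_{n}.png",manip.grab_frame(n))
E
```

```text
pics
{'time': 0.0, 'joint_pos': array([-1.27212780e+00,  3.59516665e-01,  1.51142125e+00, -4.79748155e-05,
        1.27248140e+00, -1.15103126e-01]), 'joint_vel': array([ 0.00224329, -0.00123776, -0.00023734,  0.00110522, -0.00044443,
        0.0005268 ]), 'effort': array([ 1.30816330e-03, -5.27617943e+01, -2.78620094e+01,  7.47141826e-05,
        1.33901811e-02,  1.66478867e-05]), 'tool_pos': array([ 0.24099888, -0.54868072,  0.19915094]), 'eef_rot': array([-3.13977282e+00, -1.64263484e-04,  4.13785646e-01]), 'ft_force': array([-0.47800533, -0.31337829,  0.1033723 ]), 'torque': array([-0.02299329,  0.01328101, -0.0696209 ]), 'gripper_width': 1.0011849641032213}
scene {'intrinsics': array([[477.78414246,   0.        , 277.98881911],
       [  0.        , 477.78414246, 204.86580408],
       [  0.        ,   0.        ,   1.        ]]), 'R': array([[ 0.52891074, -0.84844958,  0.01966572],
       [-0.48618725, -0.321912  , -0.81240053],
       [ 0.69561152,  0.42012614, -0.58276808]]), 't': array([-0.27422801,  0.28436632,  1.10035012])}
top {'intrinsics': array([[490.49653172,   0.        , 276.99839139],
       [  0.        , 490.49653172, 202.21769369],
       [  0.        ,   0.        ,   1.        ]]), 'R': array([[ 0.01055068, -0.99979074,  0.01752593],
       [-0.99641268, -0.01198357, -0.08377444],
       [ 0.08396693, -0.01657918, -0.99633061]]), 't': array([-0.02674344,  0.4885999 ,  1.49430623])}
wrist {'intrinsics': array([[360.00144186,   0.        , 277.77342234],
       [  0.        , 360.00144186, 207.59404488],
       [  0.        ,   0.        ,   1.        ]]), 'R': array([[ 0.40280918, -0.9152821 , -0.00185607],
       [-0.87184663, -0.38430926,  0.30362781],
       [-0.2786184 , -0.12068586, -0.95278891]]), 't': array([-0.60021557, -0.04043635,  0.37981738])}
```

View pics/a_scene.png

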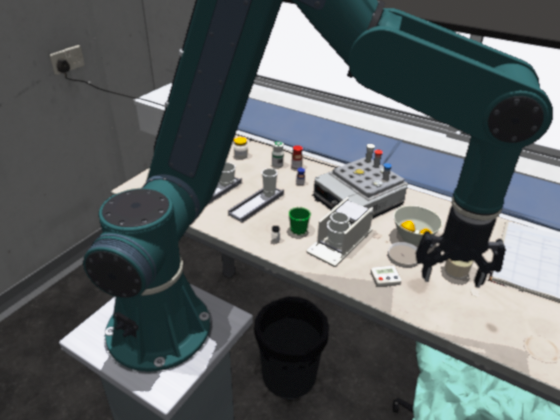

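View pics/a_top.png

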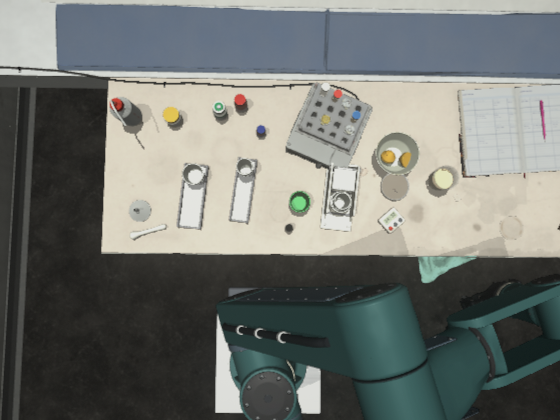

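View pics/a_wrist.png

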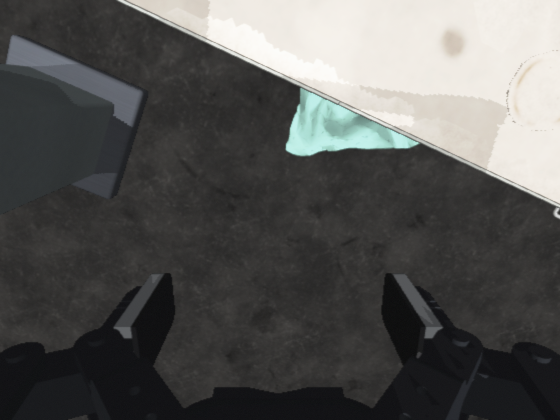

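The top view shows the dispenser with the nested white cups near (340,203). The green look-alike cup is at (299,202). The racks are at (193,195) and (243,190), each with a row cup at its upper end. The vial is at (289,228), the timer at (391,219) and the pestle at (150,231). I'll measure roughly first, then look with the wrist camera.

```bash
cat > h.py <<'E'
import numpy as np, cv2
from scipy.spatial.transform import Rotation as Ro
def ray(m,u,v):
    K,R,t=map(np.array,(m["intrinsics"],m["R"],m["t"]))
    d=R.T@np.linalg.solve(K,[u,v,1.]); return -R.T@t,d
def onz(m,u,v,z):
    c,d=ray(m,u,v); return c+d*(z-c[2])/d[2]
def proj(m,X):
    K,R,t=map(np.array,(m["intrinsics"],m["R"],m["t"]))
    p=K@(R@np.array(X)+t); return p[:2]/p[2]
def toolR(rpy): return Ro.from_euler('xyz',rpy).as_matrix()
E
python3 - <<'E'
from h import *
from rig import manip
m=manip.camera_model("top")
for n,u,v,z in [("inner rim",340,203,.098),("disp front L",322,229,.01),("disp front R",350,231,.01),("disp back L",332,166,.087),("disp back R",359,167,.087),
 ("green",299,202,.06),("vial",289,228,.048),("timer",391,219,.019),("disc",394,187,.015),("disc2",140,209,.015),
 ("rowcupA",196,174,.066),("rowcupB",246,166,.089),("A front l",180,226,.02),("A front r",203,229,.02),("B front l",231,220,.02),("B front r",250,222,.02),("pestle",150,231,.012)]:
    print(n,onz(m,u,v,z).round(3))
im=cv2.imread("pics/a_top.png")
cv2.imwrite("pics/b_top.png",cv2.resize(im[140:250,110:420],None,fx=2.5,fy=2.5,interpolation=cv2.INTER_CUBIC))
E
```

```text
inner rim [ 0.482 -0.205  0.098]
disp front L [ 0.408 -0.162  0.01 ]
disp front R [ 0.403 -0.249  0.01 ]
disp back L [ 0.593 -0.183  0.087]
disp back R [ 0.592 -0.263  0.087]
green [ 0.487 -0.087  0.06 ]
vial [ 0.409 -0.058  0.048]
timer [ 0.441 -0.375  0.019]
disc [ 0.541 -0.386  0.015]
disc2 [0.463 0.401 0.015]
rowcupA [0.567 0.224 0.066]
rowcupB [0.59  0.073 0.089]
A front l [0.412 0.276 0.02 ]
A front r [0.404 0.205 0.02 ]
B front l [0.432 0.12  0.02 ]
B front r [0.427 0.061 0.02 ]
pestle [0.396 0.369 0.012]
```

View pics/b_top.png

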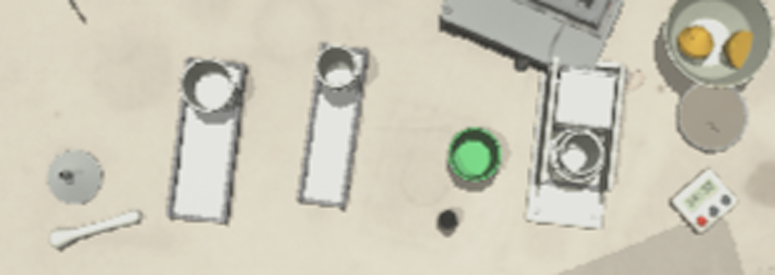

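```bash
cat >> h.py <<'E'
def goto(s,p,yaw,tilt0=True):
    """slide (m) and twist (deg) in current tool axes to reach pos p, tool down with yaw"""
    R=toolR(s["eef_rot"]); Rt=Ro.from_euler('xyz',[np.pi,0,yaw]).as_matrix()
    return (R.T@(np.array(p)-s["tool_pos"])).round(4), np.degrees(Ro.from_matrix(R.T@Rt).as_rotvec()).round(2)
E
python3 - <<'E'
from h import *
from rig import manip
s=manip.get_state();m=manip.camera_model("wrist")
c,_=ray(m,0,0);print("cam in tool",toolR(s["eef_rot"]).T@(c-s["tool_pos"]))
print("fwd in tool",toolR(s["eef_rot"]).T@np.array(m["R"])[2])
m=manip.camera_model("top")
print(goto(s,[.48,-.25,.33],1.57))
E
```

```text
cam in tool [ 0.07724459  0.00122672 -0.17380831]
fwd in tool [-3.03846921e-01  1.00462101e-04  9.52720861e-01]
(array([ 0.3389, -0.1777, -0.1303]), array([-7.000e-02, -6.000e-02, -6.625e+01]))
```

```bash
python3 - <<'E'
from h import *
from rig import manip
s=manip.get_state()
print(goto(s,[.49,-.15,.31],1.57))
E
```

```text
(array([ 0.3883, -0.2652, -0.1102]), array([-7.000e-02, -6.000e-02, -6.625e+01]))
```

Call:
jog_arm --motion '[{"slide": [0.03, -0.02, -0.05], "twist": [0, 0, -6], "jaw": 0.085}, {"slide": [0.388, -0.265, -0.11], "twist": [0, 0, -66.2], "jaw": 0.085}, {"slide": [0.388, -0.265, -0.11], "twist": [0, 0, -66.2], "jaw": 0.085}, {"slide": [0.388, -0.265, -0.11], "twist": [0, 0, -66.2], "jaw": 0.085}, {"slide": [0.388, -0.265, -0.11], "twist": [0, 0, -66.2], "jaw": 0.085}, {"slide": [0.388, -0.265, -0.11], "twist": [0, 0, -66.2], "jaw": 0.085}, {"slide": [0.388, -0.265, -0.11], "twist": [0, 0, -66.2], "jaw": 0.085}, {"slide": [0.388, -0.265, -0.11], "twist": [0, 0, -66.2], "jaw": 0.085}, {"slide": [0.388, -0.265, -0.11], "twist": [0, 0, -66.2], "jaw": 0.085}, {"slide": [0.388, -0.265, -0.11], "twist": [0, 0, -66.2], "jaw": 0.085}, {"slide": [0.388, -0.265, -0.11], "twist": [0, 0, -66.2], "jaw": 0.085}, {"slide": [0.388, -0.265, -0.11], "twist": [0, 0, -66.2], "jaw": 0.085}, {"slide": [0.388, -0.265, -0.11], "twist": [0, 0, -66.2], "jaw": 0.085}, {"slide": [0.388, -0.265, -0.11], "twist": [0, 0, -66.2], "jaw": 0.085}, {"slide": [0.388, -0.265, -0.11], "twist": [0, 0, -66.2], "jaw": 0.085}]'

```text
time: 1.4
tool_pos: [0.4893, -0.1504, 0.3094]
eef_rot: [-3.14, -0.001, 1.57]
ft_force: [-0.5, 0.5, 0.9]
gripper_width: 0.995
```

```bash
python3 - <<'E'
from h import *
from rig import manip
import pickle
m=manip.camera_model("wrist"); s=manip.get_state()
im=manip.grab_frame("wrist"); cv2.imwrite("pics/c_wrist.png",im); pickle.dump((m,s),open("c.pkl","wb"))
print(s["tool_pos"],s["eef_rot"],s["time"],s["joint_vel"].round(3))
E
```

```text
[ 0.48933435 -0.15037954  0.30936265] [-3.14003452e+00 -1.14148634e-03  1.57008132e+00] 1.4 [-0.03  -0.001  0.006  0.001 -0.     0.003]
```

View pics/c_wrist.png

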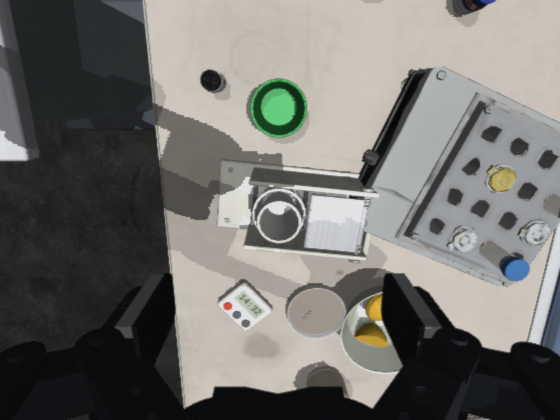

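```bash
python3 - <<'E'
from h import *
im=cv2.imread("pics/c_wrist.png")
cv2.imwrite("pics/c_crop.png",cv2.resize(im[140:280,205:395],None,fx=4,fy=4,interpolation=cv2.INTER_CUBIC))
E
```

```text
(no output)
```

View pics/c_crop.png

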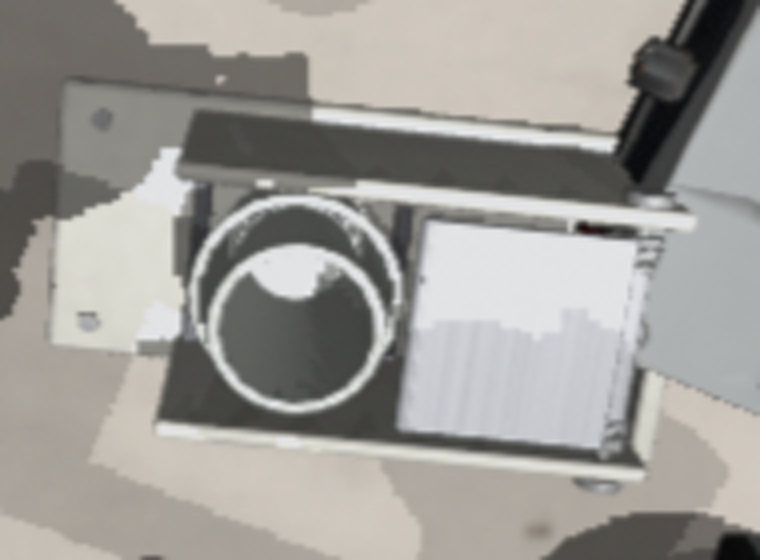

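```bash
python3 - <<'E'
from h import *
import pickle
m,s=pickle.load(open("c.pkl","rb"))
im=cv2.imread("pics/c_wrist.png")
f=lambda x,y,z:onz(m,x/4+205-.375,y/4+140-.375,z)
print("inner",f(297.5,327,.098),"wide",f(296,301,.07))
P={k:f(*v) for k,v in dict(fe1=(428,218,.086),fe2=(398,430,.086),fb1=(637,240,.086),fb2=(607,448,.086),
 cu1=(180,170,.087),cu2=(692,218,.087),cl1=(156,430,.087),cl2=(645,472,.087),p1=(64,80,.01),p2=(50,343,.01)).items()}
for k,v in P.items(): print(k,v.round(4))
a=lambda p,q:np.degrees(np.arctan2(*(P[q]-P[p])[1::-1]))
print("x dirs",a("fe1","fb1"),a("fe2","fb2"),a("cu1","cu2"),a("cl1","cl2")," y dirs-90",a("fe2","fe1")-90,a("fb2","fb1")-90,a("p2","p1")-90)
print("flap w",np.linalg.norm(P["fe1"]-P["fe2"]),"len",np.linalg.norm(P["fe1"]-P["fb1"]))
E
```

```text
inner [ 0.49045153 -0.21288617  0.098     ] wide [ 0.49004045 -0.21459855  0.07      ]
fe1 [ 0.5278 -0.1841  0.086 ]
fe2 [ 0.5206 -0.25    0.086 ]
fb1 [ 0.588  -0.1906  0.086 ]
fb2 [ 0.5837 -0.2558  0.086 ]
cu1 [ 0.4572 -0.1698  0.087 ]
cu2 [ 0.6029 -0.1838  0.087 ]
cl1 [ 0.4482 -0.2496  0.087 ]
cl2 [ 0.5954 -0.2633  0.087 ]
p1 [ 0.4133 -0.1578  0.01  ]
p2 [ 0.4039 -0.2506  0.01  ]
x dirs -6.177231975469119 -5.288105813567088 -5.476628093881826 -5.297140418834283  y dirs-90 -6.159169779120646 -3.7739706401213198 -5.757454881449036
flap w 0.06629676617953555 len 0.06057343457459745
```

```bash
python3 - <<'E'
from h import *
from rig import manip
s=manip.get_state()
for z in(.15,.036): print(goto(s,[.490,-.2138,z],np.radians(84.5)))
E
```

```text
(array([-0.0631,  0.0013,  0.1592]), array([-0.1 , -0.07,  5.39]))
(array([-0.0632,  0.0015,  0.2732]), array([-0.1 , -0.07,  5.39]))
```

Call:
jog_arm --motion '[{"slide": [-0.032, 0.0005, 0.02], "twist": [-0.1, -0.1, 2.7], "jaw": 0.085}, {"slide": [-0.063, 0.001, 0.05], "twist": [-0.1, -0.1, 5.4], "jaw": 0.085}, {"slide": [-0.063, 0.001, 0.09], "twist": [-0.1, -0.1, 5.4], "jaw": 0.085}, {"slide": [-0.063, 0.0013, 0.13], "twist": [-0.1, -0.1, 5.4], "jaw": 0.085}, {"slide": [-0.063, 0.0013, 0.159], "twist": [-0.1, -0.1, 5.4], "jaw": 0.085}, {"slide": [-0.063, 0.0013, 0.159], "twist": [-0.1, -0.1, 5.4], "jaw": 0.085}, {"slide": [-0.063, 0.0013, 0.159], "twist": [-0.1, -0.1, 5.4], "jaw": 0.085}]'

```text
time: 2.03
tool_pos: [0.4879, -0.2142, 0.149]
eef_rot: [-3.138, -0.001, 1.472]
ft_force: [0.2, -0.2, 0.4]
gripper_width: 0.997
```

```bash
python3 - <<'E'
from h import *
from rig import manip
s=manip.get_state();m=manip.camera_model("wrist")
im=manip.grab_frame("wrist"); cv2.imwrite("pics/d_wrist.png",im)
print(s["tool_pos"],s["eef_rot"],s["time"])
print(proj(m,[.4902,-.2136,.098]))
for z in(.07,.036): print(goto(s,[.490,-.2138,z],np.radians(84.5)))
E
```

```text
[ 0.48791041 -0.21418585  0.14901138] [-3.13754362e+00 -1.15930272e-03  1.47229671e+00] 2.0333
[281.19223172 213.41785636]
(array([0.0005, 0.0024, 0.079 ]), array([-0.23, -0.07, -0.14]))
(array([0.0005, 0.0025, 0.113 ]), array([-0.23, -0.07, -0.14]))
```

View pics/d_wrist.png

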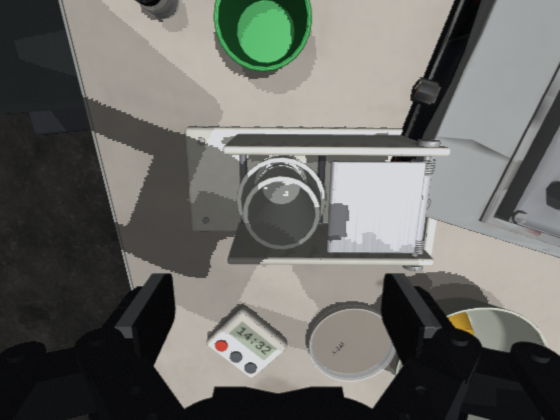

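The inner rim centres at about (282,213), against the predicted (281,213), so the aim is confirmed. The dispenser is the one with white nested cups; the green cup at (262,30) is the look-alike. Next I lower the open fingers over the cups and press the flap.

Call:
jog_arm --motion '[{"slide": [0.0005, 0.0025, 0.02], "twist": [-0.2, 0, -0.1], "jaw": 0.085}, {"slide": [0.0005, 0.0025, 0.035], "twist": [-0.2, 0, -0.1], "jaw": 0.085}, {"slide": [0.0005, 0.0025, 0.047], "twist": [-0.2, 0, -0.1], "jaw": 0.085}, {"slide": [0.0005, 0.0025, 0.058], "twist": [-0.2, 0, -0.1], "jaw": 0.085}, {"slide": [0.0005, 0.0025, 0.069], "twist": [-0.2, 0, -0.1], "jaw": 0.085}, {"slide": [0.0005, 0.0025, 0.08], "twist": [-0.2, 0, -0.1], "jaw": 0.085}, {"slide": [0.0005, 0.0025, 0.091], "twist": [-0.2, 0, -0.1], "jaw": 0.085}, {"slide": [0.0005, 0.0025, 0.102], "twist": [-0.2, 0, -0.1], "jaw": 0.085}, {"slide": [0.0005, 0.0025, 0.11], "twist": [-0.2, 0, -0.1], "jaw": 0.085}, {"slide": [0.0005, 0.0025, 0.113], "twist": [-0.2, 0, -0.1], "jaw": 0.085}, {"slide": [0.0005, 0.0025, 0.113], "twist": [-0.2, 0, -0.1], "jaw": 0.085}, {"slide": [0.0005, 0.0025, 0.113], "twist": [-0.2, 0, -0.1], "jaw": 0.085}]'

```text
time: 3.08
tool_pos: [0.4935, -0.2156, 0.0391]
eef_rot: [3.136, 0.002, 1.475]
ft_force: [0.5, -0.9, 1.4]
gripper_width: 0.995
```

```bash
python3 - <<'E'
from h import *
from rig import manip
s=manip.get_state()
im=manip.grab_frame("wrist"); cv2.imwrite("pics/e_wrist.png",im)
im=manip.grab_frame("scene"); cv2.imwrite("pics/e_scene.png",cv2.resize(im[150:300,230:460],None,fx=3,fy=3))
print(s["tool_pos"],s["eef_rot"],s["time"],s["ft_force"],s["gripper_width"])
E
```

```text
[ 0.49346228 -0.21556063  0.03912514] [3.13595623e+00 1.84815583e-03 1.47451147e+00] 3.0833 [ 0.5291063  -0.87698203  1.35440651] 0.9952821558797383
```

View pics/e_wrist.png

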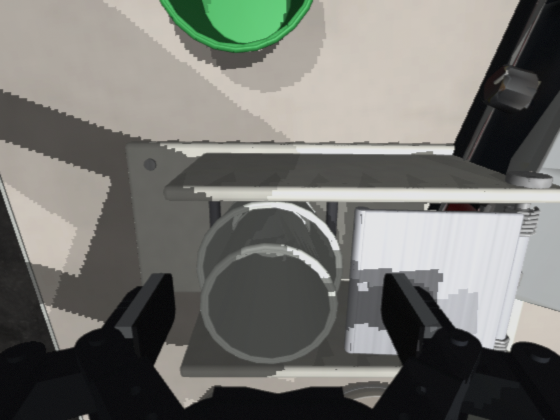

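View pics/e_scene.png

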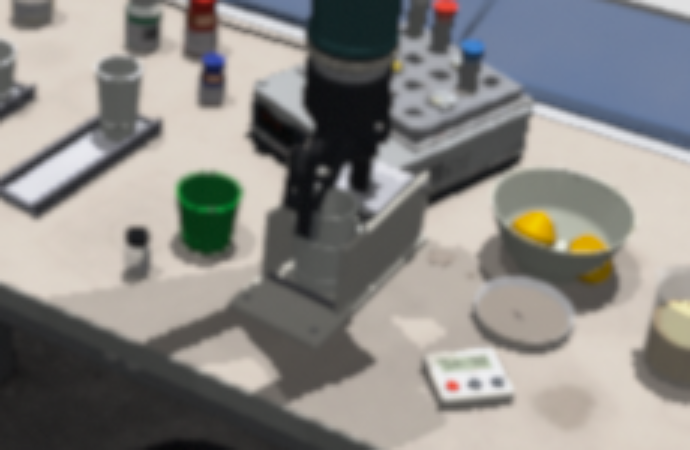

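```bash
python3 - <<'E'
from h import *
from rig import manip
im=cv2.imread("pics/e_wrist.png")
cv2.imwrite("pics/e_crop.png",cv2.resize(im[170:400,180:560],None,fx=2.1,fy=2.1,interpolation=cv2.INTER_CUBIC))
s=manip.get_state();m=manip.camera_model("wrist")
print(s["tool_pos"],s["eef_rot"],s["joint_vel"].round(3))
d=np.radians(-5.5);X=np.array([np.cos(d),np.sin(d),0]);Y=np.array([-X[1],X[0],0]);O=np.array([.4898,-.2137,0])
W=lambda x,y,z:O+x*X+y*Y+[0,0,z]
for n,p in dict(rim=(0,0,.098),wrim=(0,0,.07),fe1=(.035,.033,.086),fe2=(.035,-.033,.086),h1=(.097,.033,.086),h2=(.097,-.033,.086)).items(): print(n,proj(m,W(*p)).round(0))
for t in(.3,.5,.7,.9):
  c,q=np.cos(t),np.sin(t); ex=.097-.062*c+.006*-q; ez=.080-.062*q+.006*c
  print(t,proj(m,W(ex,.033,ez)).round(0),proj(m,W(ex,-.033,ez)).round(0))
E
```

```text
[ 0.49327461 -0.21538507  0.03899139] [3.13616614e+00 1.71050342e-03 1.47460207e+00] [-0.001  0.003  0.005 -0.    -0.005 -0.001]
rim [268. 308.]
wrim [270. 272.]
fe1 [362. 212.]
fe2 [351. 359.]
h1 [529. 212.]
h2 [496. 358.]
0.3 [355. 198.] [346. 331.]
0.5 [357. 191.] [349. 316.]
0.7 [365. 185.] [356. 304.]
0.9 [376. 180.] [367. 295.]
```

View pics/e_crop.png

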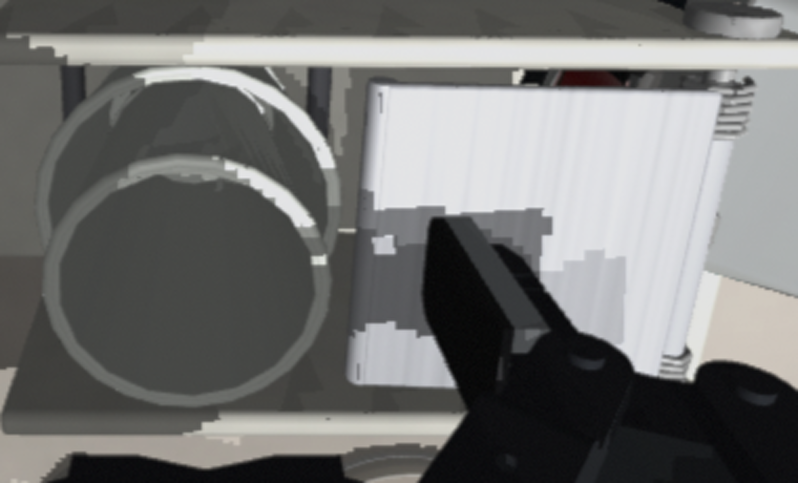

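```bash
python3 - <<'E'
from h import *
from rig import manip
print(manip.grip_point_offset)
s=manip.get_state();m=manip.camera_model("scene");R=toolR(s["eef_rot"])
for z in(-.013,-.03,-.045,-.06):
  for y in(-.0425,-.057,.0425):
    p=s["tool_pos"]+R@np.array([0,y,z]); print(z,y,p.round(3),((proj(m,p)-[230,150])*3).round(0))
im=cv2.imread("pics/e_scene.png")
cv2.imwrite("pics/e_sc2.png",cv2.resize(im[100:360,220:460],None,fx=2.3,fy=2.3,interpolation=cv2.INTER_CUBIC))
E
```

```text
0.0187
-0.013 -0.0425 [ 0.451 -0.211  0.052] [304. 265.]
-0.013 -0.057 [ 0.436 -0.21   0.052] [295. 274.]
-0.013 0.0425 [ 0.536 -0.219  0.052] [352. 220.]
-0.03 -0.0425 [ 0.451 -0.211  0.069] [305. 251.]
-0.03 -0.057 [ 0.436 -0.21   0.069] [297. 259.]
-0.03 0.0425 [ 0.535 -0.219  0.069] [354. 206.]
-0.045 -0.0425 [ 0.451 -0.211  0.084] [307. 238.]
-0.045 -0.057 [ 0.436 -0.21   0.084] [298. 246.]
-0.045 0.0425 [ 0.535 -0.219  0.084] [356. 193.]
-0.06 -0.0425 [ 0.451 -0.211  0.099] [308. 225.]
-0.06 -0.057 [ 0.436 -0.21   0.099] [299. 233.]
-0.06 0.0425 [ 0.535 -0.219  0.099] [357. 180.]
```

View pics/e_sc2.png

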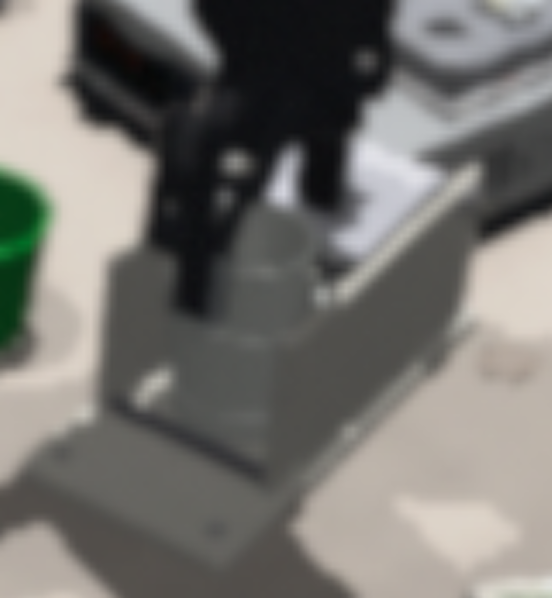

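Both cameras show the open fingertips about 45 mm behind the reported TCP, at z≈0.084. That is roughly 32 mm more than the data sheet implies, and the flap has only just been touched. The left tip is at (305,237) in the scene crop. I'll keep going down in measured steps.

Call:
jog_arm --motion '[{"slide": [-0.0015, -0.002, 0.008], "twist": [0.3, 0, 0], "jaw": 0.085}, {"slide": [-0.0015, -0.0035, 0.015], "twist": [0.3, 0, 0], "jaw": 0.085}, {"slide": [-0.0015, -0.0035, 0.02], "twist": [0.3, 0, 0], "jaw": 0.085}, {"slide": [-0.0015, -0.0035, 0.02], "twist": [0.3, 0, 0], "jaw": 0.085}]'

```text
time: 3.52
tool_pos: [0.4886, -0.216, 0.0176]
eef_rot: [-3.139, 0.001, 1.474]
ft_force: [-0.4, -1.5, 0.9]
gripper_width: 0.995
```

```bash
python3 - <<'E'
from h import *
from rig import manip
s=manip.get_state()
im=manip.grab_frame("wrist"); cv2.imwrite("pics/f_wrist.png",im)
print(s["tool_pos"],s["eef_rot"],s["time"],s["ft_force"],s["gripper_width"])
print(goto(s,[.490,-.2138,.006],np.radians(84.5)))
E
```

```text
[ 0.48860181 -0.21600575  0.01757918] [-3.13947143e+00  6.34544054e-04  1.47443946e+00] 3.5167 [-0.35518045 -1.48491985  0.90287894] 0.9946903188300187
(array([0.0023, 0.0012, 0.0116]), array([-0.12,  0.04, -0.02]))
```

View pics/f_wrist.png

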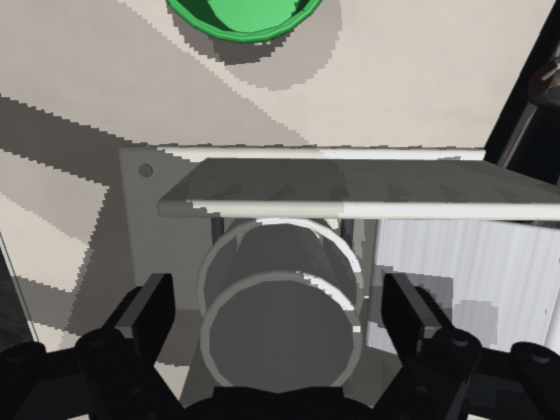

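Call:
jog_arm --motion '[{"slide": [0.002, 0.001, 0.006], "twist": [0, 0, 0], "jaw": 0.085}, {"slide": [0.002, 0.001, 0.012], "twist": [0, 0, 0], "jaw": 0.085}, {"slide": [0.002, 0.001, 0.012], "twist": [0, 0, 0], "jaw": 0.085}, {"slide": [0.002, 0.001, 0.012], "twist": [0, 0, 0], "jaw": 0.085}]'

```text
time: 3.9
tool_pos: [0.4889, -0.2136, 0.0052]
eef_rot: [-3.137, -0.0, 1.475]
ft_force: [-1.8, -0.2, 0.3]
gripper_width: 0.996
```

```bash
python3 - <<'E'
from h import *
from rig import manip
s=manip.get_state()
im=manip.grab_frame("wrist"); cv2.imwrite("pics/g_wrist.png",im)
im=manip.grab_frame("scene"); cv2.imwrite("pics/g_scene.png",cv2.resize(im[180:280,290:400],None,fx=5,fy=5,interpolation=cv2.INTER_CUBIC))
print(s["tool_pos"],s["eef_rot"],s["time"],s["ft_force"],s["gripper_width"])
E
```

```text
[ 0.48888084 -0.21357821  0.00524911] [-3.13735932e+00 -1.37712105e-04  1.47479502e+00] 3.9 [-1.78439356 -0.15515784  0.25373145] 0.996224009692878
```

View pics/g_wrist.png

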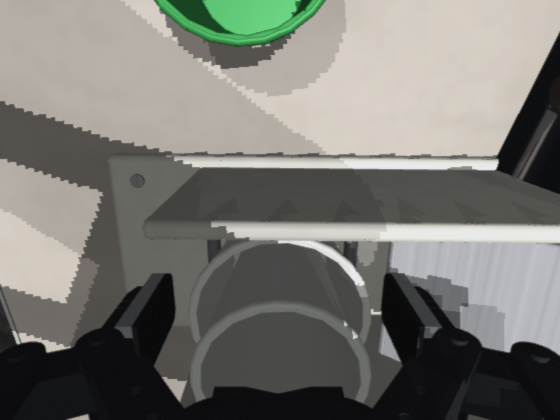

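View pics/g_scene.png

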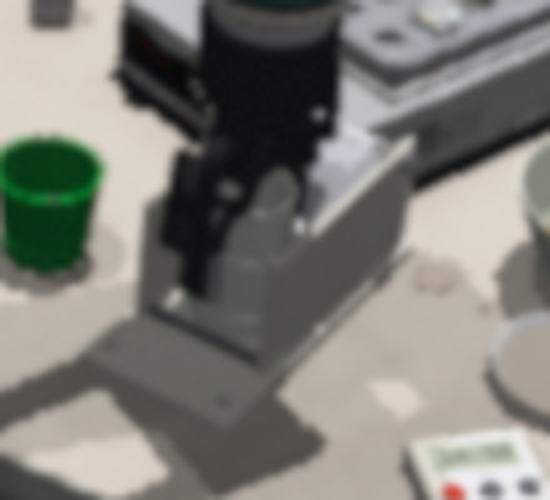

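The flap has swung under the right finger, the cups still stand centred (rims at u≈280), and the tips are at z≈0.05. Now I close on the wide cup.

Call:
jog_arm --motion '[{"slide": [0, 0.001, 0], "twist": [0, 0, 0], "jaw": 0.075}, {"slide": [0, 0.001, 0], "twist": [0, 0, 0], "jaw": 0.068}, {"slide": [0, 0.001, 0], "twist": [0, 0, 0], "jaw": 0.06}, {"slide": [0, 0.001, 0], "twist": [0, 0, 0], "jaw": 0.05}, {"slide": [0, 0.001, 0], "twist": [0, 0, 0], "jaw": 0.05}, {"slide": [0, 0.001, 0], "twist": [0, 0, 0], "jaw": 0.05}, {"slide": [0, 0.001, 0], "twist": [0, 0, 0], "jaw": 0.05}]' --force 30

```text
time: 4.58
tool_pos: [0.4905, -0.2141, 0.0064]
eef_rot: [-3.139, 0.001, 1.475]
ft_force: [-1.6, -0.3, 6.9]
gripper_width: 0.734
```

```bash
python3 - <<'E'
from h import *
from rig import manip
s=manip.get_state()
im=manip.grab_frame("wrist"); cv2.imwrite("pics/i_wrist.png",im)
print(s["tool_pos"],s["eef_rot"],s["time"],s["ft_force"],s["gripper_width"]*85.4)
E
```

```text
[ 0.49046394 -0.21405129  0.00639762] [-3.13886917e+00  5.18468943e-04  1.47478398e+00] 4.5833 [-1.57499399 -0.32601324  6.91528392] 62.64877269766267
```

View pics/i_wrist.png

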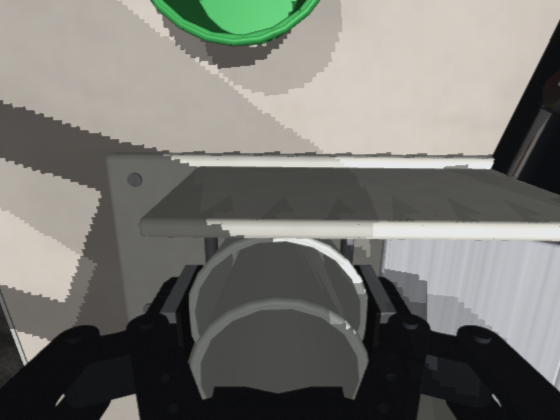

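Call:
jog_arm --motion '[{"slide": [0, 0, -0.005], "twist": [0, 0, 0], "jaw": 0.05}, {"slide": [0, 0, -0.012], "twist": [0, 0, 0], "jaw": 0.05}, {"slide": [0, 0, -0.022], "twist": [0, 0, 0], "jaw": 0.05}, {"slide": [0, 0, -0.034], "twist": [0, 0, 0], "jaw": 0.05}, {"slide": [0, 0, -0.048], "twist": [0, 0, 0], "jaw": 0.05}, {"slide": [0, 0, -0.062], "twist": [0, 0, 0], "jaw": 0.05}, {"slide": [0, 0, -0.078], "twist": [0, 0, 0], "jaw": 0.05}, {"slide": [0, 0, -0.094], "twist": [0, 0, 0], "jaw": 0.05}, {"slide": [0, 0, -0.108], "twist": [0, 0, 0], "jaw": 0.05}, {"slide": [0, 0, -0.12], "twist": [0, 0, 0], "jaw": 0.05}, {"slide": [0, 0, -0.13], "twist": [0, 0, 0], "jaw": 0.05}, {"slide": [0, 0, -0.134], "twist": [0, 0, 0], "jaw": 0.05}, {"slide": [0, 0, -0.134], "twist": [0, 0, 0], "jaw": 0.05}, {"slide": [0, 0, -0.134], "twist": [0, 0, 0], "jaw": 0.05}]'

```text
time: 5.8
tool_pos: [0.4907, -0.2139, 0.1403]
eef_rot: [-3.139, 0.001, 1.475]
ft_force: [-0.1, 0.1, -1.0]
gripper_width: 0.734
```

```bash
python3 - <<'E'
from h import *
from rig import manip
import pickle
s=manip.get_state()
im=manip.grab_frame("wrist"); cv2.imwrite("pics/j_wrist.png",im)
im=manip.grab_frame("scene"); cv2.imwrite("pics/j_scene.png",cv2.resize(im[130:280,180:400],None,fx=3.5,fy=3.5,interpolation=cv2.INTER_CUBIC))
im=manip.grab_frame("top"); cv2.imwrite("pics/j_top.png",im)
print(s["tool_pos"],s["eef_rot"],s["time"],s["ft_force"],s["gripper_width"]*85.4)
E
```

```text
[ 0.49074401 -0.21393617  0.14031867] [-3.13896031e+00  5.19156563e-04  1.47473625e+00] 5.8 [-0.12537749  0.0703444  -1.03191024] 62.64783026944614
```

View pics/j_wrist.png

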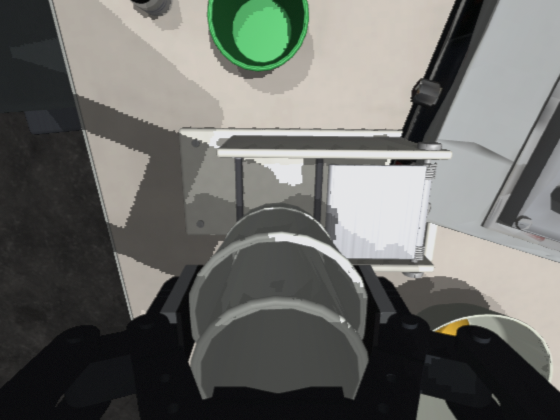

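View pics/j_scene.png

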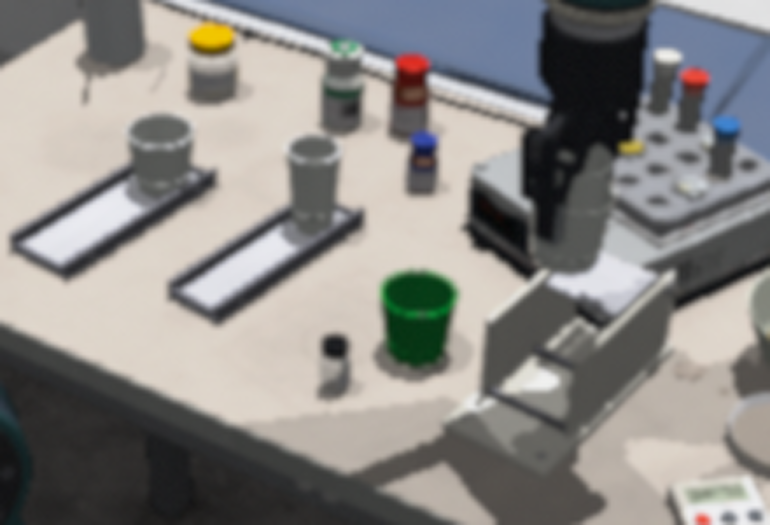

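The pair came out nested with the flap shut behind it; the 1.0 N weight matches both cups. Next I carry it towards the wide rack (left one, larger row cup at scene-crop (160,150)) and look there.

```bash
python3 - <<'E'
from h import *
from rig import manip
s=manip.get_state()
print(goto(s,[.480,.15,.25],np.radians(84.5)))
E
```

```text
(array([ 0.361 , -0.0455, -0.1102]), array([-0.24, -0.01, -0.  ]))
```

Call:
jog_arm --motion '[{"slide": [0.006, -0.001, -0.015], "twist": [0, 0, 0], "jaw": 0.05}, {"slide": [0.02, -0.003, -0.03], "twist": [0, 0, 0], "jaw": 0.05}, {"slide": [0.042, -0.006, -0.045], "twist": [0, 0, 0], "jaw": 0.05}, {"slide": [0.07, -0.009, -0.06], "twist": [0, 0, 0], "jaw": 0.05}, {"slide": [0.1, -0.013, -0.075], "twist": [0, 0, 0], "jaw": 0.05}, {"slide": [0.13, -0.017, -0.09], "twist": [0, 0, 0], "jaw": 0.05}, {"slide": [0.16, -0.02, -0.1], "twist": [0, 0, 0], "jaw": 0.05}, {"slide": [0.19, -0.024, -0.11], "twist": [0, 0, 0], "jaw": 0.05}, {"slide": [0.22, -0.028, -0.11], "twist": [0, 0, 0], "jaw": 0.05}, {"slide": [0.25, -0.032, -0.11], "twist": [0, 0, 0], "jaw": 0.05}, {"slide": [0.28, -0.035, -0.11], "twist": [0, 0, 0], "jaw": 0.05}, {"slide": [0.308, -0.039, -0.11], "twist": [0, 0, 0], "jaw": 0.05}, {"slide": [0.33, -0.042, -0.11], "twist": [0, 0, 0], "jaw": 0.05}, {"slide": [0.347, -0.044, -0.11], "twist": [0, 0, 0], "jaw": 0.05}, {"slide": [0.357, -0.045, -0.11], "twist": [0, 0, 0], "jaw": 0.05}, {"slide": [0.361, -0.0455, -0.11], "twist": [0, 0, 0], "jaw": 0.05}, {"slide": [0.361, -0.0455, -0.11], "twist": [0, 0, 0], "jaw": 0.05}, {"slide": [0.361, -0.0455, -0.11], "twist": [0, 0, 0], "jaw": 0.05}]'

```text
time: 7.45
tool_pos: [0.4799, 0.1493, 0.2495]
eef_rot: [-3.137, 0.001, 1.475]
ft_force: [0.4, -0.4, -0.3]
gripper_width: 0.727
```

```bash
python3 - <<'E'
from h import *
from rig import manip
import pickle
s=manip.get_state();m=manip.camera_model("wrist")
im=manip.grab_frame("wrist"); cv2.imwrite("pics/k_wrist.png",im);pickle.dump((m,s),open("k.pkl","wb"))
print(s["tool_pos"],s["eef_rot"],s["time"],s["ft_force"],s["gripper_width"]*85.4)
E
```

```text
[0.47994206 0.14930874 0.24950567] [-3.13686152e+00  5.63233633e-04  1.47478203e+00] 7.45 [ 0.37983123 -0.42544477 -0.3190985 ] 62.10911428165476
```

View pics/k_wrist.png

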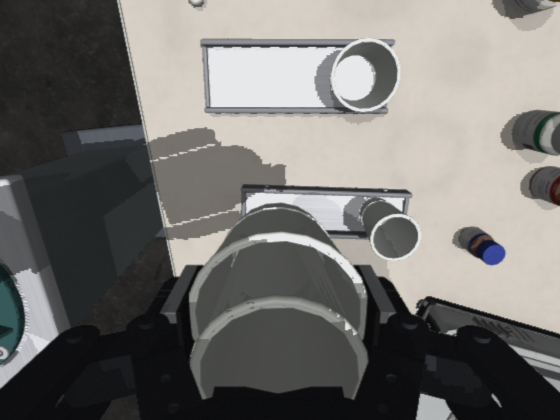

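```bash
python3 - <<'E'
from h import *
from rig import manip
a=cv2.imread("pics/j_wrist.png");b=cv2.imread("pics/k_wrist.png")
c=np.hstack([a[190:420,170:390],b[190:420,170:390]]);cv2.imwrite("pics/k_cmp.png",cv2.resize(c,None,fx=1.8,fy=1.8))
cv2.imwrite("pics/k_crop.png",cv2.resize(b[20:250,190:430],None,fx=3.2,fy=2.6,interpolation=cv2.INTER_CUBIC))
E
```

```text
(no output)
```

View pics/k_cmp.png

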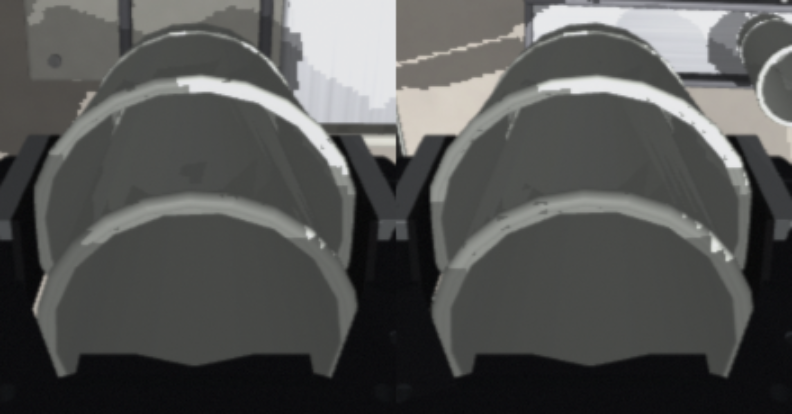

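View pics/k_crop.png

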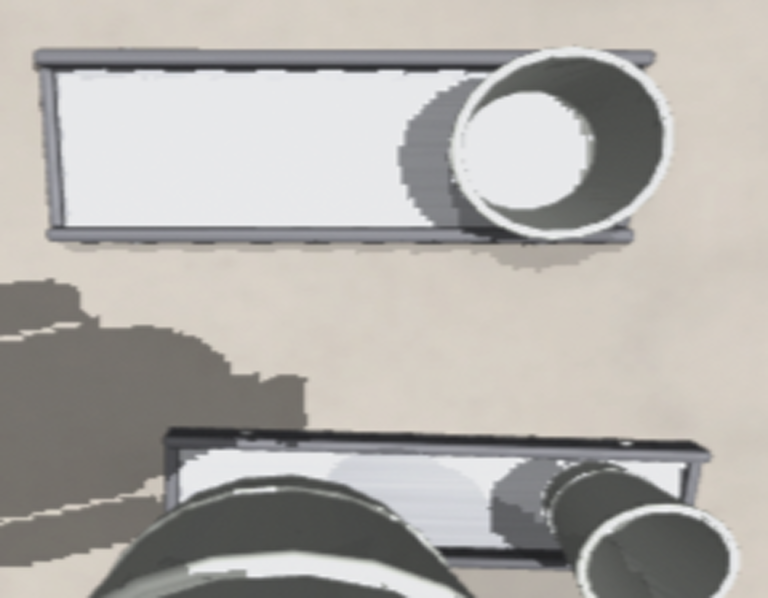

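```bash
python3 - <<'E'
from h import *
import pickle
m,s=pickle.load(open("k.pkl","rb"))
f=lambda x,y,z:onz(m,(x+.5)/3.2+190-.5,(y+.5)/2.6+20-.5,z)
def rack(tl,tr,bl,br,cup,zc):
    TL,TR,BL,BR=[f(*p,.02) for p in(tl,tr,bl,br)]; C=f(*cup,zc)
    for p in (TL,TR,BL,BR,C): print(p.round(4))
    print("len",np.linalg.norm(TR-TL),np.linalg.norm(BR-BL),"sep",np.linalg.norm(TL-BL),np.linalg.norm(TR-BR))
    for p,q in((TL,TR),(BL,BR)): print("ang",np.degrees(np.arctan2(*(q-p)[1::-1])))
    print("angy",np.degrees(np.arctan2(*(TL-BL)[1::-1]))-90,np.degrees(np.arctan2(*(TR-BR)[1::-1]))-90)
    o=(TL+TR+BL+BR)/4; X=(TR-TL+BR-BL);X/=np.linalg.norm(X); d=C-o
    print("mid",o,"cup rel",d@X,np.cross(X,d)[2]); print("free",o-.042*X)
rack((38,57),(655,57),(48,236),(632,236),(562,142),.066)
rack((168,436),(708,455),(168,540),(700,565),(658,570),.089)
E
```

```text
[0.4131 0.2827 0.02  ]
[0.6098 0.2638 0.02  ]
[0.4056 0.2148 0.02  ]
[0.6022 0.1961 0.02  ]
[0.5691 0.234  0.066 ]
len 0.1975417084845445 0.19749057539310352 sep 0.06827805589524898 0.06811144133650153
ang -5.493478315061184
ang -5.444918423412594
angy -6.306639767503583 -6.351706804758976
mid [0.50769942 0.23933429 0.02      ] cup rel 0.06164153130254707 0.0005419824866942941
free [0.46589062 0.24333733 0.02      ]
[0.4354 0.1257 0.02  ]
[0.6293 0.0986 0.02  ]
[0.4292 0.0766 0.02  ]
[0.6272 0.0457 0.02  ]
[0.5904 0.0755 0.089 ]
len 0.19583582551728973 0.20043034182285413 sep 0.04942211467751982 0.05298802087364736
ang -7.942998281871287
ang -8.889873433221863
angy -7.182138694329808 -2.285733293133177
mid [0.53027444 0.08663908 0.02      ] cup rel 0.061121063245655805 -0.0021713815340739587
free [0.48872735 0.09279047 0.02      ]
```

The crop shows the wide rack's rails from (202,42) to (395,42) and from (205,111) to (388,111). The checks agree: rail separation 68 mm, length 197.5 mm, and the row cup at x=+61.6, y=+0.5 mm in the rack frame. The target is rack x=-48 mm, at world (0.460, 0.244).

```bash
python3 - <<'E'
from h import *
from rig import manip
s=manip.get_state()
for z in (.25,.07,.012): print(goto(s,[.460,.2437,z],np.radians(84.5)))
E
```

```text
(array([ 0.0922, -0.0291, -0.0003]), array([-0.26,  0.03, -0.04]))
(array([ 0.0923, -0.0282,  0.1797]), array([-0.26,  0.03, -0.04]))
(array([ 0.0924, -0.028 ,  0.2377]), array([-0.26,  0.03, -0.04]))
```

Call:
jog_arm --motion '[{"slide": [0.01, -0.003, 0.003], "twist": [-0.1, 0, 0], "jaw": 0.05}, {"slide": [0.03, -0.009, 0.01], "twist": [-0.2, 0, 0], "jaw": 0.05}, {"slide": [0.055, -0.017, 0.025], "twist": [-0.26, 0, 0], "jaw": 0.05}, {"slide": [0.078, -0.025, 0.045], "twist": [-0.26, 0, 0], "jaw": 0.05}, {"slide": [0.09, -0.0285, 0.07], "twist": [-0.26, 0, 0], "jaw": 0.05}, {"slide": [0.0923, -0.0285, 0.095], "twist": [-0.26, 0, 0], "jaw": 0.05}, {"slide": [0.0923, -0.0285, 0.12], "twist": [-0.26, 0, 0], "jaw": 0.05}, {"slide": [0.0923, -0.0283, 0.143], "twist": [-0.26, 0, 0], "jaw": 0.05}, {"slide": [0.0923, -0.0283, 0.162], "twist": [-0.26, 0, 0], "jaw": 0.05}, {"slide": [0.0923, -0.0282, 0.175], "twist": [-0.26, 0, 0], "jaw": 0.05}, {"slide": [0.0923, -0.0282, 0.18], "twist": [-0.26, 0, 0], "jaw": 0.05}, {"slide": [0.0923, -0.0282, 0.18], "twist": [-0.26, 0, 0], "jaw": 0.05}, {"slide": [0.0923, -0.0282, 0.18], "twist": [-0.26, 0, 0], "jaw": 0.05}]'

```text
time: 8.58
tool_pos: [0.4603, 0.2436, 0.07]
eef_rot: [3.141, 0.0, 1.474]
ft_force: [-0.2, 0.1, -0.3]
gripper_width: 0.73
```

```bash
python3 - <<'E'
from h import *
from rig import manip
s=manip.get_state();m=manip.camera_model("wrist")
im=manip.grab_frame("wrist"); cv2.imwrite("pics/l_wrist.png",im)
im=manip.grab_frame("scene"); cv2.imwrite("pics/l_scene.png",cv2.resize(im[130:260,160:320],None,fx=4,fy=4,interpolation=cv2.INTER_CUBIC))
print(s["tool_pos"],s["eef_rot"],s["time"],s["ft_force"],s["gripper_width"]*85.4)
for z in (.012,.002): print(goto(s,[.460,.2437,z],np.radians(84.5)))
E
```

```text
[0.46033786 0.24364186 0.06996806] [3.14143032e+00 3.45591678e-04 1.47357313e+00] 8.5833 [-0.17108019  0.07374715 -0.28250255] 62.312671838086125
(array([ 0.    , -0.0004,  0.058 ]), array([ 0.01,  0.02, -0.07]))
(array([ 0.    , -0.0004,  0.068 ]), array([ 0.01,  0.02, -0.07]))
```

View pics/l_wrist.png

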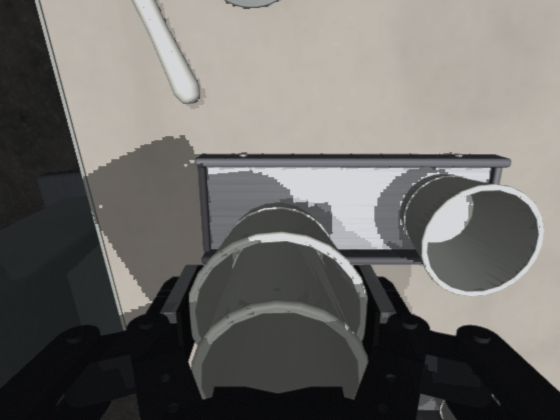

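View pics/l_scene.png

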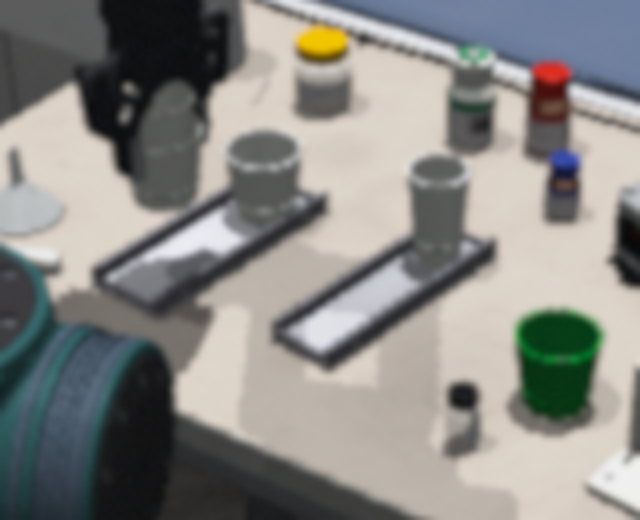

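The cup hangs over the free end of the lane. In the scene crop it is at (167,180) in front of the row cup, and there is clearance all round. Now I lower it.

Call:
jog_arm --motion '[{"slide": [0, -0.0004, 0.01], "twist": [0, 0, 0], "jaw": 0.05}, {"slide": [0, -0.0004, 0.022], "twist": [0, 0, 0], "jaw": 0.05}, {"slide": [0, -0.0004, 0.034], "twist": [0, 0, 0], "jaw": 0.05}, {"slide": [0, -0.0004, 0.045], "twist": [0, 0, 0], "jaw": 0.05}, {"slide": [0, -0.0004, 0.053], "twist": [0, 0, 0], "jaw": 0.05}, {"slide": [0, -0.0004, 0.058], "twist": [0, 0, 0], "jaw": 0.05}, {"slide": [0, -0.0004, 0.061], "twist": [0, 0, 0], "jaw": 0.05}, {"slide": [0, -0.0004, 0.063], "twist": [0, 0, 0], "jaw": 0.05}, {"slide": [0, -0.0004, 0.064], "twist": [0, 0, 0], "jaw": 0.05}, {"slide": [0, -0.0004, 0.065], "twist": [0, 0, 0], "jaw": 0.05}, {"slide": [0, -0.0004, 0.065], "twist": [0, 0, 0], "jaw": 0.05}]'

```text
time: 9.6
tool_pos: [0.461, 0.2441, 0.0059]
eef_rot: [3.139, -0.001, 1.474]
ft_force: [-0.4, -0.2, -0.6]
gripper_width: 0.727
```

```bash
python3 - <<'E'
from h import *
from rig import manip
s=manip.get_state()
print(s["tool_pos"],s["eef_rot"],s["time"],s["ft_force"],s["gripper_width"]*85.4)
E
```

```text
[0.46097652 0.24409184 0.00590394] [ 3.13930220e+00 -6.60136846e-04  1.47384774e+00] 9.6 [-0.40977681 -0.21325748 -0.56193569] 62.108313749721994
```

Call:
jog_arm --motion '[{"slide": [0, 0, 0.001], "twist": [0, 0, 0], "jaw": 0.05}, {"slide": [0, 0, 0.002], "twist": [0, 0, 0], "jaw": 0.05}, {"slide": [0, 0, 0.003], "twist": [0, 0, 0], "jaw": 0.05}, {"slide": [0, 0, 0.0035], "twist": [0, 0, 0], "jaw": 0.05}, {"slide": [0, 0, 0.0035], "twist": [0, 0, 0], "jaw": 0.05}]'

```text
time: 10.02
tool_pos: [0.461, 0.2441, 0.0025]
eef_rot: [3.139, -0.001, 1.474]
ft_force: [-1.1, 0.8, 0.1]
gripper_width: 0.728
```

```bash
python3 - <<'E'
from h import *
from rig import manip
s=manip.get_state()
print(s["tool_pos"],s["eef_rot"],s["time"],s["ft_force"],s["gripper_width"]*85.4)
E
```

```text
[0.46103366 0.24413706 0.00246668] [ 3.13923539e+00 -7.73234593e-04  1.47377179e+00] 10.0167 [-1.12563268  0.8124564   0.11130057] 62.202221270743735
```

Call:
jog_arm --motion '[{"slide": [0, 0, 0.0006], "twist": [0, 0, 0], "jaw": 0.05}, {"slide": [0, 0, 0.0012], "twist": [0, 0, 0], "jaw": 0.05}, {"slide": [0, 0, 0.0012], "twist": [0, 0, 0], "jaw": 0.05}]'

```text
time: 10.27
tool_pos: [0.461, 0.2442, 0.0023]
eef_rot: [3.139, -0.001, 1.474]
ft_force: [-2.7, -0.3, 12.4]
gripper_width: 0.731
```

```bash
python3 - <<'E'
from h import *
from rig import manip
s=manip.get_state()
print(s["tool_pos"],s["eef_rot"],s["time"],s["ft_force"],s["gripper_width"]*85.4)
im=manip.grab_frame("scene"); cv2.imwrite("pics/n_scene.png",cv2.resize(im[150:230,160:280],None,fx=6,fy=6,interpolation=cv2.INTER_CUBIC))
E
```

```text
[0.46103717 0.24424131 0.00231108] [ 3.13888425e+00 -9.74434271e-04  1.47388421e+00] 10.2667 [-2.72053056 -0.32139149 12.43371471] 62.42993004694095
```

View pics/n_scene.png

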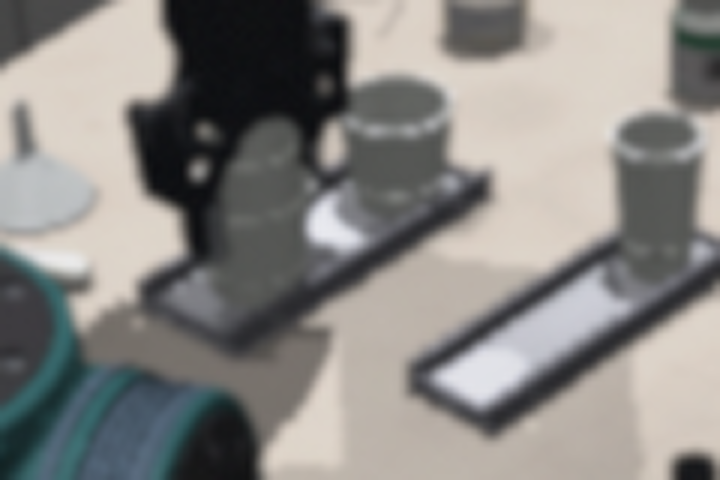

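The pair stands in the lane with firm floor contact (12 N). I back off a touch and open.

Call:
jog_arm --motion '[{"slide": [0, 0, -0.0002], "twist": [0, 0, 0], "jaw": 0.06}, {"slide": [0, 0, -0.0002], "twist": [0, 0, 0], "jaw": 0.064}, {"slide": [0, 0, -0.0002], "twist": [0, 0, 0], "jaw": 0.068}, {"slide": [0, 0, -0.0002], "twist": [0, 0, 0], "jaw": 0.075}, {"slide": [0, 0, -0.0002], "twist": [0, 0, 0], "jaw": 0.08}, {"slide": [0, 0, -0.0002], "twist": [0, 0, 0], "jaw": 0.08}, {"slide": [0, 0, -0.0002], "twist": [0, 0, 0], "jaw": 0.08}, {"slide": [0, 0, -0.0002], "twist": [0, 0, 0], "jaw": 0.08}, {"slide": [0, 0, -0.0002], "twist": [0, 0, 0], "jaw": 0.08}]'

```text
time: 11.07
tool_pos: [0.461, 0.2442, 0.0025]
eef_rot: [3.139, -0.001, 1.474]
ft_force: [0.5, -0.4, -0.1]
gripper_width: 0.941
```

```bash
python3 - <<'E'
from h import *
from rig import manip
s=manip.get_state()
print(s["tool_pos"],s["eef_rot"],s["time"],s["ft_force"],s["gripper_width"]*85.4)
im=manip.grab_frame("wrist"); cv2.imwrite("pics/o_wrist.png",im)
E
```

```text
[0.46101324 0.24422346 0.00245802] [ 3.13894574e+00 -9.64649765e-04  1.47384701e+00] 11.0667 [ 0.47098143 -0.37965981 -0.11936857] 80.3718248162147
```

View pics/o_wrist.png

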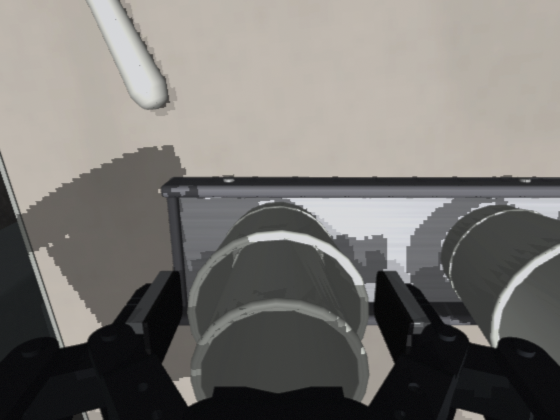

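```bash
python3 - <<'E'
from h import *
from rig import manip
s=manip.get_state();m=manip.camera_model("wrist");R=toolR(s["eef_rot"])
for n,u,v,z,r in(("wide",278,231.5,.066,.032),("inner",279,299,.094,.025)):
    p=onz(m,u,v,z); t=R.T@(p-s["tool_pos"]); print(n,p.round(4),t.round(4),"centre tool x",t[0]-r)
for n,u0,u1,v,z in(("wide",190,368,300,.066),("inner",191,368,370,.094)):
    print(n,[(R.T@(onz(m,u,v,z)-s["tool_pos"]))[1].round(4) for u in(u0,u1)])
E
```

```text
wide [0.4643 0.277  0.066 ] [ 0.033   0.0003 -0.0635] centre tool x 0.001034363259767343
inner [0.4637 0.2692 0.094 ] [ 0.0252  0.0005 -0.0915] centre tool x 0.00015753373554477576
wide [np.float64(-0.0305), np.float64(0.0318)]
inner [np.float64(-0.0241), np.float64(0.0255)]
```

Both cups are centred within about 1 mm of the tool axis. I rise 34 mm so the tips clear the wide rim, then close on the slim cup's top.

Call:
jog_arm --motion '[{"slide": [0.0005, 0.0005, -0.008], "twist": [0.1, 0, 0], "jaw": 0.08}, {"slide": [0.0005, 0.0005, -0.018], "twist": [0.1, 0, 0], "jaw": 0.08}, {"slide": [0.0005, 0.0005, -0.028], "twist": [0.1, 0, 0], "jaw": 0.08}, {"slide": [0.0005, 0.0005, -0.034], "twist": [0.1, 0, 0], "jaw": 0.08}, {"slide": [0.0005, 0.0005, -0.034], "twist": [0.1, 0, 0], "jaw": 0.075}, {"slide": [0.0005, 0.0005, -0.034], "twist": [0.1, 0, 0], "jaw": 0.067}, {"slide": [0.0005, 0.0005, -0.034], "twist": [0.1, 0, 0], "jaw": 0.06}, {"slide": [0.0005, 0.0005, -0.034], "twist": [0.1, 0, 0], "jaw": 0.06}, {"slide": [0.0005, 0.0005, -0.034], "twist": [0.1, 0, 0], "jaw": 0.06}]' --force 25

```text
time: 11.87
tool_pos: [0.4611, 0.2445, 0.0361]
eef_rot: [3.141, -0.001, 1.474]
ft_force: [0.7, -0.3, 0.2]
gripper_width: 0.707
```

```bash
python3 - <<'E'
from h import *
from rig import manip
s=manip.get_state()
print(s["tool_pos"],s["eef_rot"],s["time"],s["ft_force"],s["gripper_width"]*85.4)
im=manip.grab_frame("wrist"); cv2.imwrite("pics/p_wrist.png",im)
im=manip.grab_frame("scene"); cv2.imwrite("pics/p_scene.png",cv2.resize(im[150:230,160:280],None,fx=6,fy=6,interpolation=cv2.INTER_CUBIC))
E
```

```text
[0.46110126 0.24451804 0.03608953] [ 3.14142036e+00 -6.23371260e-04  1.47379847e+00] 11.8667 [ 0.73838657 -0.33510098  0.15460822] 60.41814541850945
```

View pics/p_wrist.png

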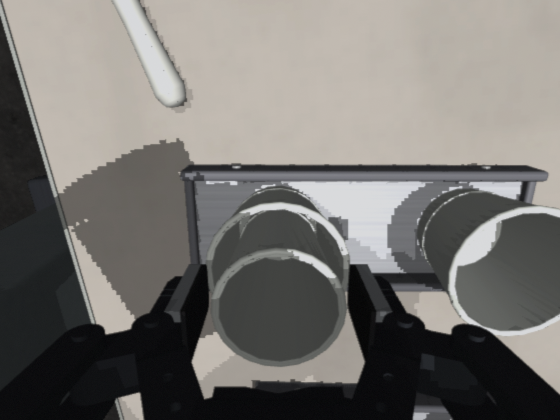

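View pics/p_scene.png

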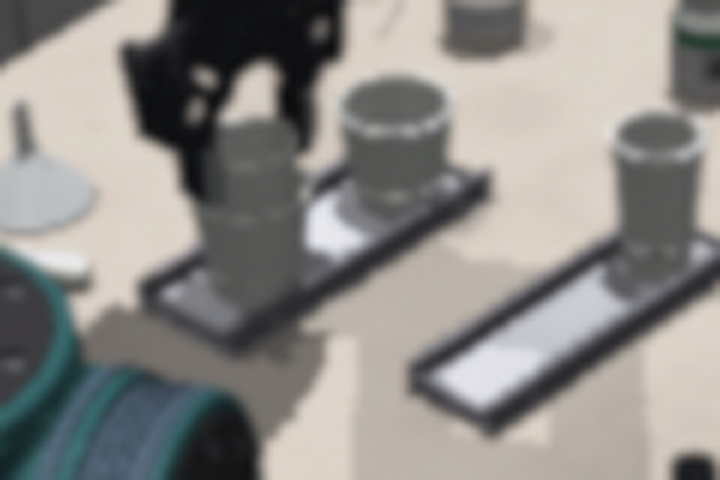

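```bash
python3 - <<'E'
from h import *
from rig import manip
s=manip.get_state();m=manip.camera_model("scene");R=toolR(s["eef_rot"]);w=manip.camera_model("wrist")
for z in(-.03,-.035,-.04,-.045):
  for y in(-.030,-.044):
    print(z,y,((proj(m,s["tool_pos"]+R@np.array([0,y,z]))-[160,150])*6).round(0), [proj(w,s["tool_pos"]+R@np.array([x,y,z])).round(0) for x in (.011,-.011)])
im=cv2.imread("pics/p_wrist.png");cv2.imwrite("pics/p_crop.png",cv2.resize(im[180:380,130:430],None,fx=2.6,fy=2.6,interpolation=cv2.INTER_CUBIC))
E
```

```text
-0.03 -0.03 [210. 214.] [array([208., 250.]), array([211., 295.])]
-0.03 -0.044 [190. 226.] [array([176., 250.]), array([180., 295.])]
-0.035 -0.03 [209. 206.] [array([206., 255.]), array([209., 301.])]
-0.035 -0.044 [189. 218.] [array([173., 255.]), array([178., 301.])]
-0.04 -0.03 [208. 198.] [array([204., 261.]), array([207., 307.])]
-0.04 -0.044 [188. 210.] [array([170., 261.]), array([174., 307.])]
-0.045 -0.03 [207. 190.] [array([201., 266.]), array([205., 314.])]
-0.045 -0.044 [187. 201.] [array([166., 266.]), array([171., 314.])]
```

View pics/p_crop.png

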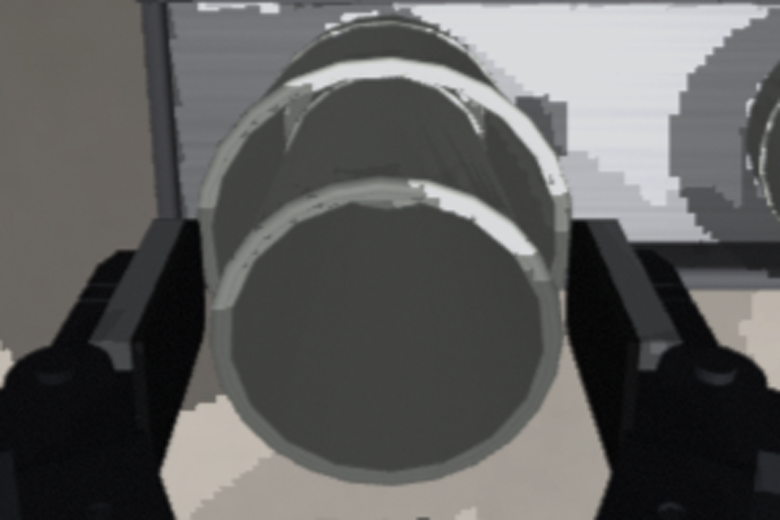

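The tips are at z≈0.076, above the wide rim at 0.066, so I close.

Call:
jog_arm --motion '[{"slide": [0, 0, 0], "twist": [0, 0, 0], "jaw": 0.054}, {"slide": [0, 0, 0], "twist": [0, 0, 0], "jaw": 0.05}, {"slide": [0, 0, 0], "twist": [0, 0, 0], "jaw": 0.045}, {"slide": [0, 0, 0], "twist": [0, 0, 0], "jaw": 0.038}, {"slide": [0, 0, 0], "twist": [0, 0, 0], "jaw": 0.038}, {"slide": [0, 0, 0], "twist": [0, 0, 0], "jaw": 0.038}, {"slide": [0, 0, 0], "twist": [0, 0, 0], "jaw": 0.038}]' --force 25

```text
time: 12.55
tool_pos: [0.4611, 0.2445, 0.0361]
eef_rot: [3.141, -0.001, 1.474]
ft_force: [-1.0, 0.0, 2.4]
gripper_width: 0.573
```

```bash
python3 - <<'E'
from h import *
from rig import manip
s=manip.get_state()
print(s["tool_pos"],s["eef_rot"],s["time"],s["ft_force"],s["gripper_width"]*85.4)
im=manip.grab_frame("wrist"); cv2.imwrite("pics/q_wrist.png",im)
E
```

```text
[0.46109291 0.24453965 0.03614651] [ 3.14147985e+00 -6.14814112e-04  1.47381580e+00] 12.55 [-0.97421557  0.00957744  2.37196916] 48.96685711781062
```

View pics/q_wrist.png

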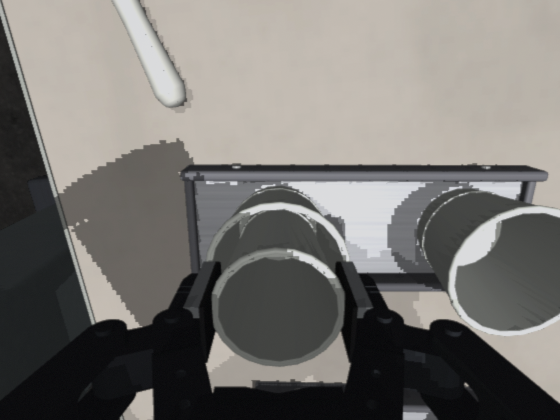

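The slim cup is gripped with the opening at 49 mm. I pull it straight up.

Call:
jog_arm --motion '[{"slide": [0, 0, -0.004], "twist": [0, 0, 0], "jaw": 0.038}, {"slide": [0, 0, -0.01], "twist": [0, 0, 0], "jaw": 0.038}, {"slide": [0, 0, -0.018], "twist": [0, 0, 0], "jaw": 0.038}, {"slide": [0, 0, -0.027], "twist": [0, 0, 0], "jaw": 0.038}, {"slide": [0, 0, -0.037], "twist": [0, 0, 0], "jaw": 0.038}, {"slide": [0, 0, -0.048], "twist": [0, 0, 0], "jaw": 0.038}, {"slide": [0, 0, -0.06], "twist": [0, 0, 0], "jaw": 0.038}, {"slide": [0, 0, -0.074], "twist": [0, 0, 0], "jaw": 0.038}, {"slide": [0, 0, -0.09], "twist": [0, 0, 0], "jaw": 0.038}, {"slide": [0, 0, -0.106], "twist": [0, 0, 0], "jaw": 0.038}, {"slide": [0, 0, -0.122], "twist": [0, 0, 0], "jaw": 0.038}, {"slide": [0, 0, -0.138], "twist": [0, 0, 0], "jaw": 0.038}, {"slide": [0, 0, -0.15], "twist": [0, 0, 0], "jaw": 0.038}, {"slide": [0, 0, -0.156], "twist": [0, 0, 0], "jaw": 0.038}, {"slide": [0, 0, -0.16], "twist": [0, 0, 0], "jaw": 0.038}, {"slide": [0, 0, -0.16], "twist": [0, 0, 0], "jaw": 0.038}]'

```text
time: 13.93
tool_pos: [0.4614, 0.2446, 0.1972]
eef_rot: [3.14, -0.001, 1.474]
ft_force: [-0.3, 0.6, -0.5]
gripper_width: 0.575
```

```bash
python3 - <<'E'
from h import *
from rig import manip
s=manip.get_state()
print(s["tool_pos"],s["eef_rot"],s["time"],s["ft_force"],s["gripper_width"]*85.4)
im=manip.grab_frame("wrist"); cv2.imwrite("pics/r_wrist.png",im)
im=manip.grab_frame("scene"); cv2.imwrite("pics/r_scene.png",cv2.resize(im[90:260,160:320],None,fx=3.5,fy=3.5,interpolation=cv2.INTER_CUBIC))
print(goto(s,[.47,.035,.25],np.radians(83)))
E
```

```text
[0.46142882 0.24459998 0.1971715 ] [ 3.13997704e+00 -1.35905709e-03  1.47387040e+00] 13.9333 [-0.30062801  0.5909271  -0.52928044] 49.122319404241544
(array([-0.2077,  0.0289, -0.0531]), array([ 0.09, -0.08,  1.45]))
```

View pics/r_wrist.png

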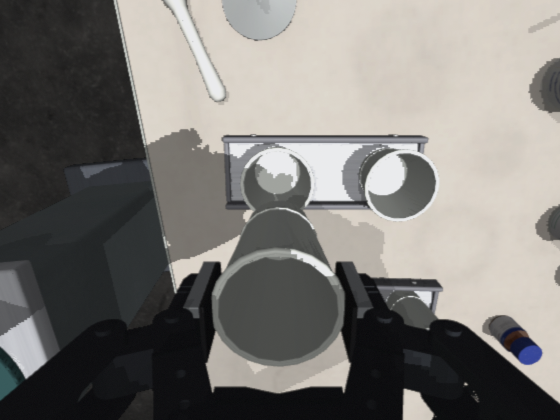

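View pics/r_scene.png

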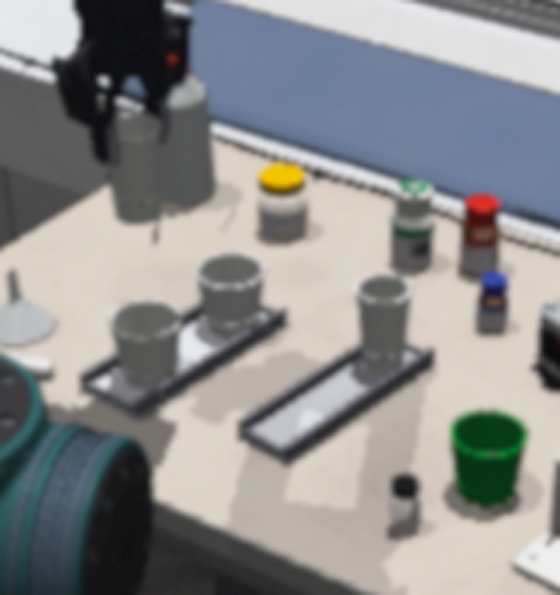

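The slim cup came out alone and the wide cup stands upright in its lane. Next I move back to view the narrow rack.

```bash
python3 - <<'E'
from h import *
from rig import manip
s=manip.get_state()
print(goto(s,[.49,.005,.24],np.radians(83)))
E
```

```text
(array([-0.2353,  0.0524, -0.0443]), array([-0.03, -0.02,  1.44]))
```

Call:
jog_arm --motion '[{"slide": [-0.006, 0.001, -0.006], "twist": [0, 0, 0], "jaw": 0.038}, {"slide": [-0.02, 0.004, -0.012], "twist": [0, 0, 0.3], "jaw": 0.038}, {"slide": [-0.042, 0.01, -0.02], "twist": [0, 0, 0.6], "jaw": 0.038}, {"slide": [-0.07, 0.016, -0.028], "twist": [0, 0, 1], "jaw": 0.038}, {"slide": [-0.1, 0.022, -0.035], "twist": [0, 0, 1.4], "jaw": 0.038}, {"slide": [-0.13, 0.029, -0.04], "twist": [0, 0, 1.4], "jaw": 0.038}, {"slide": [-0.16, 0.036, -0.044], "twist": [0, 0, 1.4], "jaw": 0.038}, {"slide": [-0.187, 0.042, -0.044], "twist": [0, 0, 1.4], "jaw": 0.038}, {"slide": [-0.208, 0.047, -0.044], "twist": [0, 0, 1.4], "jaw": 0.038}, {"slide": [-0.222, 0.05, -0.044], "twist": [0, 0, 1.4], "jaw": 0.038}, {"slide": [-0.231, 0.052, -0.044], "twist": [0, 0, 1.4], "jaw": 0.038}, {"slide": [-0.235, 0.052, -0.044], "twist": [0, 0, 1.4], "jaw": 0.038}, {"slide": [-0.235, 0.052, -0.044], "twist": [0, 0, 1.4], "jaw": 0.038}, {"slide": [-0.235, 0.052, -0.044], "twist": [0, 0, 1.4], "jaw": 0.038}]'

```text
time: 15.2
tool_pos: [0.4893, 0.0058, 0.2395]
eef_rot: [-3.14, -0.001, 1.449]
ft_force: [-0.2, -0.1, -0.6]
gripper_width: 0.575
```

```bash
python3 - <<'E'
from h import *
from rig import manip
import pickle
s=manip.get_state();m=manip.camera_model("wrist")
im=manip.grab_frame("wrist"); cv2.imwrite("pics/t_wrist.png",im);pickle.dump((m,s),open("t.pkl","wb"))
print(s["tool_pos"],s["eef_rot"],s["time"],s["ft_force"],s["gripper_width"]*85.4)
cv2.imwrite("pics/t_crop.png",cv2.resize(im[20:220,190:430],None,fx=3.2,fy=3,interpolation=cv2.INTER_CUBIC))
E
```

```text
[0.48931085 0.00583248 0.23948352] [-3.14031258e+00 -7.67446070e-04  1.44935198e+00] 15.2 [-0.2066871  -0.11588729 -0.56395326] 49.12228520933721
```

View pics/t_wrist.png

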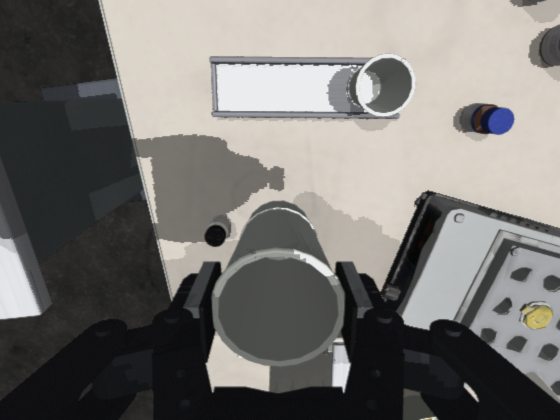

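View pics/t_crop.png

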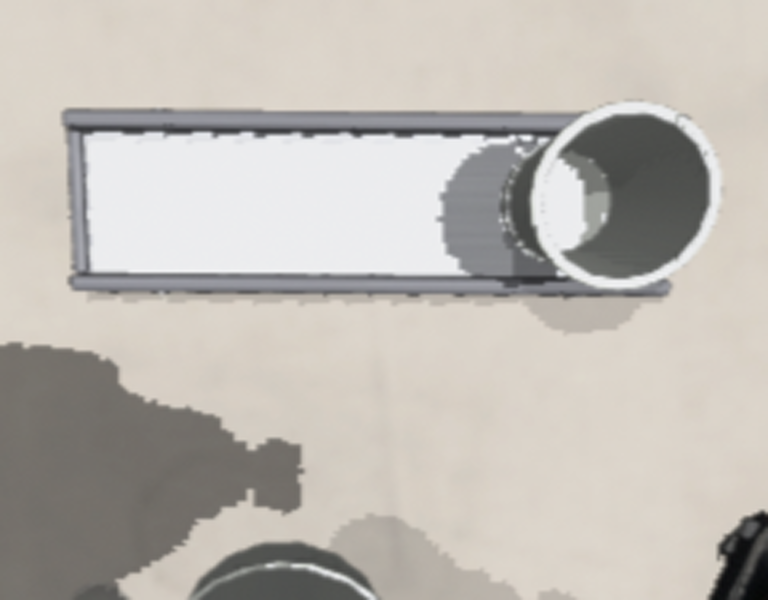

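```bash
python3 - <<'E'
from h import *
from rig import manip
import pickle
m,s=pickle.load(open("t.pkl","rb"))
f=lambda x,y,z:onz(m,(x+.5)/3.2+190-.5,(y+.5)/3+20-.5,z)
TL,T2,BL,BR,C=f(66,117,.02),f(570,122,.02),f(72,282,.02),f(668,289,.02),f(628,195,.089)
a=lambda p,q:np.degrees(np.arctan2(*(q-p)[1::-1]))
print("ang",a(TL,T2),a(BL,BR),a(BL,TL)-90,"len",np.linalg.norm(BR-BL),"sep",np.linalg.norm(TL-BL))
X=BR-BL;X/=np.linalg.norm(X)
o=(TL+BL)/2+.099*X; d=C-o
print("mid",o,"cup rel",d@X,np.cross(X,d)[2],C)
t=o-.045*X; print("target",t)
s=manip.get_state()
for z in(.24,.10,.04,.031): print(goto(s,[t[0],t[1],z],np.radians(83.5)))
E
```

```text
ang -7.483407585677745 -7.604622888105156 -8.060393342800609 len 0.19739656645699707 sep 0.05402483756673084
mid [0.52882831 0.08307341 0.02      ] cup rel 0.062214142114537484 0.002526613588743493 [0.59082963 0.07734461 0.089     ]
target [0.48422409 0.08902854 0.02      ]
(array([ 0.0817, -0.0151, -0.0004]), array([-0.06, -0.04, -0.42]))
(array([ 0.0816, -0.015 ,  0.1396]), array([-0.06, -0.04, -0.42]))
(array([ 0.0815, -0.0149,  0.1996]), array([-0.06, -0.04, -0.42]))
(array([ 0.0815, -0.0149,  0.2086]), array([-0.06, -0.04, -0.42]))
```

The narrow rack's rails run from (211,59) to (368,60) and from (212,114) to (399,116). Separation is 54 mm, length 197 mm, and its row cup is at +62 mm, so all are consistent. The target is (0.484, 0.089).

Call:
jog_arm --motion '[{"slide": [0.008, -0.002, 0.004], "twist": [0, 0, 0], "jaw": 0.038}, {"slide": [0.026, -0.005, 0.012], "twist": [0, 0, -0.2], "jaw": 0.038}, {"slide": [0.048, -0.009, 0.024], "twist": [0, 0, -0.4], "jaw": 0.038}, {"slide": [0.068, -0.013, 0.042], "twist": [0, 0, -0.4], "jaw": 0.038}, {"slide": [0.079, -0.015, 0.063], "twist": [0, 0, -0.4], "jaw": 0.038}, {"slide": [0.0817, -0.015, 0.086], "twist": [0, 0, -0.4], "jaw": 0.038}, {"slide": [0.0817, -0.015, 0.107], "twist": [0, 0, -0.4], "jaw": 0.038}, {"slide": [0.0817, -0.015, 0.125], "twist": [0, 0, -0.4], "jaw": 0.038}, {"slide": [0.0817, -0.015, 0.136], "twist": [0, 0, -0.4], "jaw": 0.038}, {"slide": [0.0817, -0.015, 0.14], "twist": [0, 0, -0.4], "jaw": 0.038}, {"slide": [0.0817, -0.015, 0.14], "twist": [0, 0, -0.4], "jaw": 0.038}, {"slide": [0.0817, -0.015, 0.14], "twist": [0, 0, -0.4], "jaw": 0.038}]'

```text
time: 16.25
tool_pos: [0.4842, 0.0898, 0.0999]
eef_rot: [-3.141, -0.001, 1.458]
ft_force: [-0.1, -0.7, -0.3]
gripper_width: 0.57
```

```bash
python3 - <<'E'
from h import *
from rig import manip
s=manip.get_state();m=manip.camera_model("wrist")
im=manip.grab_frame("wrist"); cv2.imwrite("pics/u_wrist.png",im)
im=manip.grab_frame("scene"); cv2.imwrite("pics/u_scene.png",cv2.resize(im[130:250,170:320],None,fx=4,fy=4,interpolation=cv2.INTER_CUBIC))
print(s["tool_pos"],s["eef_rot"],s["time"],s["ft_force"],s["gripper_width"]*85.4)
for z in(.04,.031): print(goto(s,[.4842,.0893,z],np.radians(83.5)))
E
```

```text
[0.48424521 0.08983425 0.09986521] [-3.14063115e+00 -9.16052316e-04  1.45774362e+00] 16.25 [-0.12533105 -0.71481177 -0.29753965] 48.644701452784254
(array([-0.0006,  0.0001,  0.0599]), array([-0.06, -0.05,  0.02]))
(array([-0.0006,  0.0001,  0.0689]), array([-0.06, -0.05,  0.02]))
```

View pics/u_wrist.png

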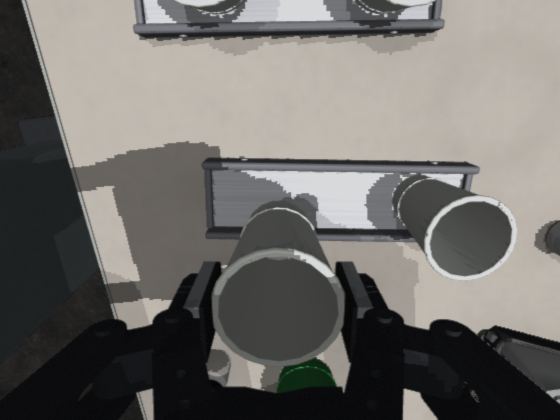

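View pics/u_scene.png

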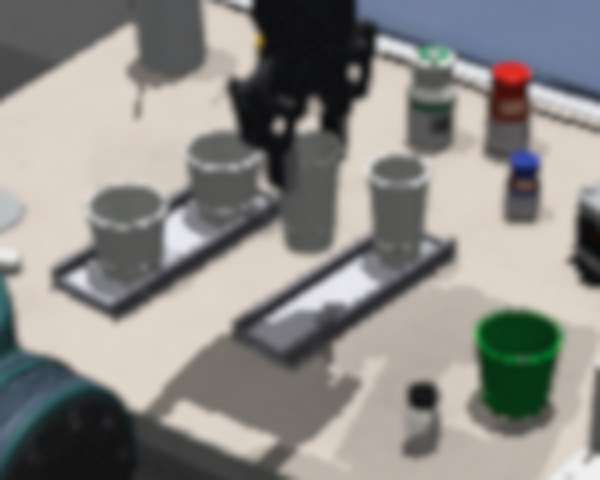

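```bash
python3 - <<'E'
from h import *
from rig import manip
m=manip.camera_model("wrist")
T,T2,B=onz(m,210,163,.02),onz(m,470,170,.02),onz(m,211,236,.02)
print(T,T2,B,np.linalg.norm(T-B))
X=(T2-T)/np.linalg.norm(T2-T);o=(T+B)/2;d=np.array([.4842,.0893,.02])-o
print("target in rack: from end",d@X,"lateral",np.cross(X,d)[2])
E
```

```text
[0.44041526 0.12360323 0.02      ] [0.6249683  0.09759315 0.02      ] [0.43169724 0.06820097 0.02      ] 0.056083992330721845
target in rack: from end 0.048593982385771936 lateral 0.00018127703101676346
```

Lateral agreement is within 0.2 mm, so I lower it.

Call:
jog_arm --motion '[{"slide": [-0.0005, 0, 0.008], "twist": [0, 0, 0], "jaw": 0.038}, {"slide": [-0.0006, 0, 0.02], "twist": [0, 0, 0], "jaw": 0.038}, {"slide": [-0.0006, 0, 0.033], "twist": [0, 0, 0], "jaw": 0.038}, {"slide": [-0.0006, 0, 0.045], "twist": [0, 0, 0], "jaw": 0.038}, {"slide": [-0.0006, 0, 0.054], "twist": [0, 0, 0], "jaw": 0.038}, {"slide": [-0.0006, 0, 0.06], "twist": [0, 0, 0], "jaw": 0.038}, {"slide": [-0.0006, 0, 0.063], "twist": [0, 0, 0], "jaw": 0.038}, {"slide": [-0.0006, 0, 0.065], "twist": [0, 0, 0], "jaw": 0.038}, {"slide": [-0.0006, 0, 0.067], "twist": [0, 0, 0], "jaw": 0.038}, {"slide": [-0.0006, 0, 0.0675], "twist": [0, 0, 0], "jaw": 0.038}, {"slide": [-0.0006, 0, 0.0675], "twist": [0, 0, 0], "jaw": 0.038}]'

```text
time: 17.27
tool_pos: [0.4852, 0.089, 0.0332]
eef_rot: [3.14, -0.001, 1.457]
ft_force: [0.5, 0.1, -0.2]
gripper_width: 0.569
```

```bash
python3 - <<'E'
from h import *
from rig import manip
s=manip.get_state()
print(s["tool_pos"],s["eef_rot"],s["time"],s["ft_force"],s["gripper_width"]*85.4)
E
```

```text
[0.48522315 0.08901889 0.03322065] [ 3.14039649e+00 -1.18589418e-03  1.45730714e+00] 17.2667 [ 0.45697851  0.09005523 -0.24529658] 48.57240643617145
```

Call:
jog_arm --motion '[{"slide": [0, -0.0005, 0.001], "twist": [0, 0, 0], "jaw": 0.038}, {"slide": [0, -0.0005, 0.0018], "twist": [0, 0, 0], "jaw": 0.038}, {"slide": [0, -0.0005, 0.0025], "twist": [0, 0, 0], "jaw": 0.038}, {"slide": [0, -0.0005, 0.0025], "twist": [0, 0, 0], "jaw": 0.038}]'

```text
time: 17.6
tool_pos: [0.485, 0.0891, 0.0311]
eef_rot: [3.14, -0.001, 1.457]
ft_force: [-0.1, 0.5, 4.3]
gripper_width: 0.574
```

```bash
python3 - <<'E'
from h import *
from rig import manip
s=manip.get_state()
print(s["tool_pos"],s["eef_rot"],s["time"],s["ft_force"],s["gripper_width"]*85.4)
im=manip.grab_frame("wrist"); cv2.imwrite("pics/v_wrist.png",im)
im=manip.grab_frame("scene"); cv2.imwrite("pics/v_scene.png",cv2.resize(im[150:230,200:300],None,fx=6,fy=6,interpolation=cv2.INTER_CUBIC))
E
```

```text
[0.48502237 0.0891371  0.03113588] [ 3.13981740e+00 -1.37815066e-03  1.45727883e+00] 17.6 [-0.11568817  0.52800093  4.27643953] 49.05731119413672
```

View pics/v_wrist.png

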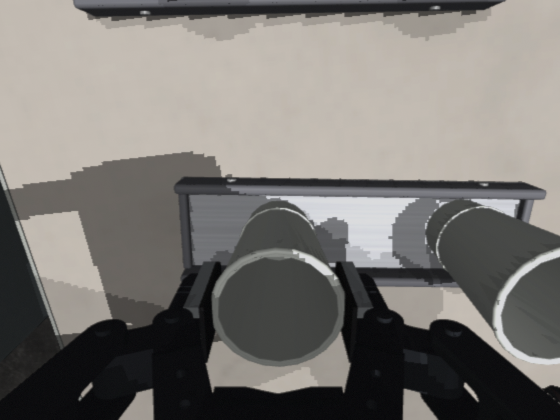

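View pics/v_scene.png

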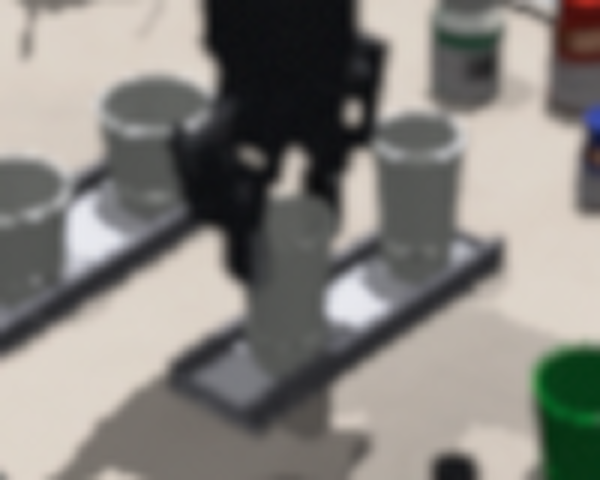

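Floor contact (4.5 N) came at the predicted height, with the foot between the rails. I release gently and then rise.

Call:
jog_arm --motion '[{"slide": [0, 0, 0], "twist": [0, 0, 0], "jaw": 0.047}, {"slide": [0, 0, 0], "twist": [0, 0, 0], "jaw": 0.05}, {"slide": [0, 0, 0], "twist": [0, 0, 0], "jaw": 0.054}, {"slide": [0, 0, 0], "twist": [0, 0, 0], "jaw": 0.06}, {"slide": [0, 0, 0], "twist": [0, 0, 0], "jaw": 0.068}, {"slide": [0, 0, 0], "twist": [0, 0, 0], "jaw": 0.075}, {"slide": [0, 0, 0], "twist": [0, 0, 0], "jaw": 0.075}, {"slide": [0, 0, 0], "twist": [0, 0, 0], "jaw": 0.075}, {"slide": [0, 0, -0.008], "twist": [0, 0, 0], "jaw": 0.075}, {"slide": [0, 0, -0.02], "twist": [0, 0, 0], "jaw": 0.075}, {"slide": [0, 0, -0.038], "twist": [0, 0, 0], "jaw": 0.075}, {"slide": [0, 0, -0.06], "twist": [0, 0, 0], "jaw": 0.075}, {"slide": [0, 0, -0.09], "twist": [0, 0, 0], "jaw": 0.075}, {"slide": [0, 0, -0.12], "twist": [0, 0, 0], "jaw": 0.075}, {"slide": [0, 0, -0.15], "twist": [0, 0, 0], "jaw": 0.075}, {"slide": [0, 0, -0.18], "twist": [0, 0, 0], "jaw": 0.075}, {"slide": [0, 0, -0.2], "twist": [0, 0, 0], "jaw": 0.075}, {"slide": [0, 0, -0.2], "twist": [0, 0, 0], "jaw": 0.075}, {"slide": [0, 0, -0.2], "twist": [0, 0, 0], "jaw": 0.075}]'

```text
time: 19.28
tool_pos: [0.4854, 0.089, 0.2327]
eef_rot: [3.136, -0.002, 1.457]
ft_force: [0.2, 0.5, -1.0]
gripper_width: 0.877
```

```bash
python3 - <<'E'
from h import *
from rig import manip
import pickle
s=manip.get_state();m=manip.camera_model("wrist")
print(s["tool_pos"],s["eef_rot"],s["time"],s["ft_force"],s["gripper_width"]*85.4)
im=manip.grab_frame("wrist"); cv2.imwrite("pics/w_wrist.png",im);pickle.dump((m,s),open("w.pkl","wb"))
im=manip.grab_frame("scene"); cv2.imwrite("pics/w_scene.png",cv2.resize(im[140:290,180:400],None,fx=3.5,fy=3.5,interpolation=cv2.INTER_CUBIC))
E
```

```text
[0.48544312 0.08895042 0.23273771] [ 3.13633994e+00 -1.86540237e-03  1.45733060e+00] 19.2833 [ 0.15568481  0.52905491 -1.00109474] 74.86007614256695
```

View pics/w_wrist.png

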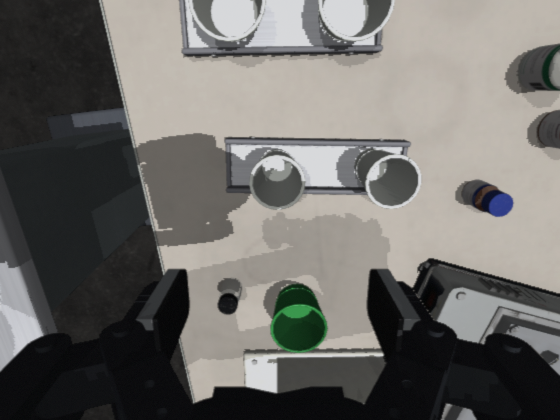

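View pics/w_scene.png

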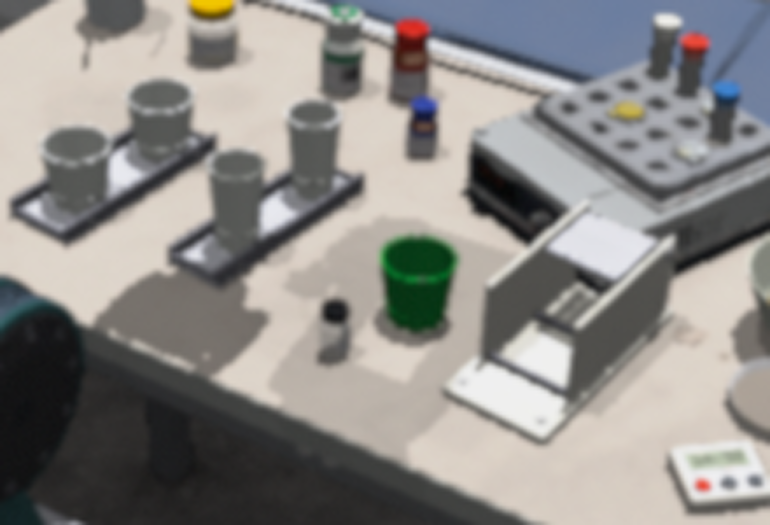

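Both cups stand upright in their lanes (slim rim at (278,181), wide at (227,8) in the wrist view). The flap is shut, and the vial and green cup haven't moved. I'll do a quick numeric check, then hand in.

```bash
python3 - <<'E'
from h import *
from rig import manip
import pickle
m,s=pickle.load(open("w.pkl","rb"))
p=onz(m,277.5,181.5,.089); a=np.radians(-7.6);X=np.array([np.cos(a),np.sin(a)]);d=p[:2]-[.5288,.0831]
print("slim",p,"in rack",d@X,X[0]*d[1]-X[1]*d[0])
q=onz(m,227.5,8,.066); a=np.radians(-5.6);X=np.array([np.cos(a),np.sin(a)]);d=q[:2]-[.5077,.2393]
print("wide",q,"in rack",d@X,X[0]*d[1]-X[1]*d[0])
s=manip.get_state();print(s["time"],s["joint_vel"].round(3),s["ft_force"])
manip.hand_in()
E
```

```text
slim [0.48615863 0.08915864 0.089     ] in rack -0.04306808595394771 0.00036582117026564935
wide [0.46063321 0.23766968 0.066     ] in rack -0.046683067576475036 -0.006215452884524549
19.3833 [ 0.     0.018  0.011  0.    -0.    -0.001] [ 0.16863686  0.23163249 -0.41792915]
the job is handed in; nothing more can be done
```

Both cups are standing upright and released in their own racks, the flap has sprung shut, and I handed the job in at 19.4 s. No verdict was reported.

**What I did:** I pressed the flap down with one finger and gripped the wide cup along the dispenser. I lifted the nested pair out and set it down in the wide rack. Then I pulled the slim cup out by its top and set it in the narrow rack. The last images show the racked cups, vial, timer and green cup where they were. The petri dish and pestle were not fully in those last views.

**Last checks:**

| Cup | Along the lane from rack middle | Off the lane's middle line | Limit off middle line |
|---|---|---|---|
| Slim | -43 mm | 0.4 mm | 14 mm |
| Wide | -47 mm | about 6 mm | 14 mm |

The wide cup's sideways figure is weak, because its rim was cut off at the edge of the picture. I placed it by aiming for about 0 mm.

**What disagreed:** the open fingertips were about 45 mm behind the reported TCP, not about 13 mm. Two cameras and the first touch on the flap agreed on this, so I set all grip heights from the measured value.

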